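# Load the milling jar and hang the bottles to dry

## Robot

A 6-joint arm with a two-finger parallel gripper is mounted at the origin on the work surface. World frame = base frame: x ahead of the robot, y to its left, z up, the work surface at z = 0. Lengths are in m, angles in rad, forces in N, time in s.
With the tool pointing down it reaches from about 0.25 to 0.85 m from the base axis. Payload 12.5 kg.
Tool frame: the origin (TCP) lies at the very end of the fingers, on their centre line; the grasp point (between the pads) lies 19 mm behind it; z points along the fingers, y is the direction in which the jaws open and shut (so a half turn about z gives the same grasp; the last joint's range is limited). The gripper opens to 93 mm and grips with 3 to 60 N. Pads are 15 mm wide; open, the fingers measure 128 mm over their backs; the gripper's body (75 mm by 188 mm) begins 65 mm behind the grasp point.
Start: joints at [1.019, 0.351, 1.652, -0, 1.139, -0.085], TCP at [0.247, 0.491, 0.219] pointing down, gripper open.
Joint ranges: [-2.75, 2.75], [-0.79, 2.1], [0.01, 2.65], [-1.57, 4.71], [0.07, 3.14], [-2.87, 2.87]. Speed limits (rad/s): [2.22, 2.22, 2.79, 3.14, 3.14, 3.14].

## Interface

Orientations are given as a 3x3 rotation matrix whose columns are the frame's x, y, z axes.
In Python, from cell import observe, get_image, calibration, sign_off gives the robot as it stands.
- The arm moves only by the tool send_rows, never from a script. Its argument "rows" is a list of rows, each an object of numbers: "jaw": the finger opening in mm, from 0 to 93; "x", "y", "z": the shift along the world's x, y, z in mm; "wx", "wy", "wz": the turn, a rotation vector about the world's x, y, z in degrees. A call has 1 to 20 rows; each row shifts and turns the commanded pose from where the row before left it; what a row does not reach is not made up. A row lasts 1/12 s, in which the tool goes at most 41.7 mm and 7.16 degrees, less where a joint would pass 70% of its speed; a pose out of reach is approached as far as the arm can. A call with a gripper value outside its range is refused whole. The fingers move at their own pace and stop on an object; "force" is the grip in N (left out, the last holds). Time passes only in rows, so rows that do not move let the fingers close. It gives the time, the measured TCP pose, the force and the opening at its end, in the units of the state.
- observe(): the state, without advancing time (a new reading comes with each control period).
- get_image(name): name is "scene" or "top" or "wrist"; returns (picture, depth): 384x512x3 uint8, blue, green, red; 384x512 float32, m along the optical axis (not along the pixel's ray), 0 where there is no reading.
- calibration(name): a dict with "fx", "fy", "cx", "cy" (pixels), "cam_to_world" (4x4, takes a point from camera to world coordinates). Camera axes: x right, y up, looking along -z (the intrinsics and any distortion apply to the point x, -y, -z); pixel columns grow to the right and rows downward; lengths in m; the calibration is good to about 2 mm. A picture is of the moment at which its call begins: read the wrist's pose just before it. calibration takes no time and is no camera call; for the wrist camera it gives the pose at the moment of the call.
- sign_off(): hands the job in, once; it reports no verdict.
The state is a dict: "time": time; "joints": joint angles; "qvel": joint speeds; "joint_torque": joint torques, N m; "tool_pos": TCP position; "ee_rot": TCP orientation; "contact_force": force on the tool from outside, world axes, zero at the start; "moment": the same for the moment, N m; "opening": finger opening in m.
Only numpy, scipy, OpenCV 4.12 (cv2) and the standard library are available. Lean on these libraries where they do the work, as an engineer would, in place of code of your own. Each camera call takes 0.05 s, during which the arm holds its last target.

## Task

Empty the steel grinding balls from the three bottles (some may hold none) into the milling jar, bringing the bottle's mouth right down over the jar before you tip it so that no ball bounces out, and hang every bottle upside down on a drying peg of its own, its neck fully down over the peg. Only when all the balls are in the jar, turn the jar's lock collar clockwise until its lug lines up with the black lock mark. Leave the other things on the bench alone.

Things in the scene. Friction and masses are not known exactly. Their poses are not given: they have to be found in the camera images.
- station: Milling-jar station, fixed to the bench: grey base disc (176 mm across, 12 mm thick) carrying an open steel jar (outside 100 mm, inside 90 mm across, rim 60 mm above the bench, inner floor 18 mm above the bench). Origin on the jar's axis at bench height, z up.
- jar_rim (a point): Centre of the jar's open mouth, at rim height (60 mm above the bench).
- collar (a joint): Captive aluminium lock collar around the jar, 124 mm across, 30 to 44 mm above the bench; turns about the jar's vertical axis. Rad, growing clockwise seen from above: starts at 0 to 0.4, locked at 1.2 (lug in line with the lock mark), end stop at 1.6, well past the mark. Stays where it is left; turns with about 2 N at the lug.
- collar_lug (a point): Upright lug of the collar by which it is turned: 12 mm wide (tangentially), 16 mm long (radially), 72 mm from the jar's axis, its top 85 mm above the bench. This point is in its middle, 73 mm above the bench.
- lock_mark (a point): Lock mark: black block on the edge of the base, 12 mm wide, 28 mm long radially, 30 mm high; this point is on its top, 100 mm from the jar's axis. The collar is locked when the lug and this block lie on one radius.
- peg0 (a point): Drying peg of the fixed white rack (+y end of its row of three, 120 mm apart, on a plate 100 x 340 x 12 mm): post 60 mm tall, 22 mm thick, its top 24 mm tapering to 8 mm, standing on a flange 46 mm across. This point is at the foot of the peg on the flange's upper face, 30 mm above the bench; a hung bottle's mouth rests here.
- peg1 (a point): Drying peg of the fixed white rack (middle of its row of three, 120 mm apart, on a plate 100 x 340 x 12 mm): post 60 mm tall, 22 mm thick, its top 24 mm tapering to 8 mm, standing on a flange 46 mm across. This point is at the foot of the peg on the flange's upper face, 30 mm above the bench; a hung bottle's mouth rests here.
- peg2 (a point): Drying peg of the fixed white rack (-y end of its row of three, 120 mm apart, on a plate 100 x 340 x 12 mm): post 60 mm tall, 22 mm thick, its top 24 mm tapering to 8 mm, standing on a flange 46 mm across. This point is at the foot of the peg on the flange's upper face, 30 mm above the bench; a hung bottle's mouth rests here.
- bottleA: Clear square bottle on its side, 0.1 kg: body 58 x 58 x 80 mm, 14 mm sloping shoulder, round neck 30 mm long, 37 mm outside, 29 mm bore, open. Level, the balls in it (0 to 2) stay behind the shoulder. Origin: middle of the side it lies on. x axis runs from mouth (x = -84 mm) to bottom (x = +40), z up as it lies; axis at z = 29. Grip at mid-body across the 58 mm.
- bottleA_mouth (a point): Centre of the open mouth of bottleA.
- bottleB: Clear square bottle on its side, 0.1 kg: body 58 x 58 x 80 mm, 14 mm sloping shoulder, round neck 30 mm long, 37 mm outside, 29 mm bore, open. Level, the balls in it (0 to 2) stay behind the shoulder. Origin: middle of the side it lies on. x axis runs from mouth (x = -84 mm) to bottom (x = +40), z up as it lies; axis at z = 29. Grip at mid-body across the 58 mm.
- bottleB_mouth (a point): Centre of the open mouth of bottleB.
- bottleC: Clear square bottle on its side, 0.1 kg: body 58 x 58 x 80 mm, 14 mm sloping shoulder, round neck 30 mm long, 37 mm outside, 29 mm bore, open. Level, the balls in it (0 to 2) stay behind the shoulder. Origin: middle of the side it lies on. x axis runs from mouth (x = -84 mm) to bottom (x = +40), z up as it lies; axis at z = 29. Grip at mid-body across the 58 mm.
- bottleC_mouth (a point): Centre of the open mouth of bottleC.
- ballA1_center (a point): Centre of a steel grinding ball, 14 mm across, 11 g, that starts inside bottleA (2 to 5 of the 6 balls are present).
- ballA2_center (a point): Centre of a steel grinding ball, 14 mm across, 11 g, that starts inside bottleA (2 to 5 of the 6 balls are present).
- ballB1_center (a point): Centre of a steel grinding ball, 14 mm across, 11 g, that starts inside bottleB (2 to 5 of the 6 balls are present).
- ballB2_center (a point): Centre of a steel grinding ball, 14 mm across, 11 g, that starts inside bottleB (2 to 5 of the 6 balls are present).
- ballC1_center (a point): Centre of a steel grinding ball, 14 mm across, 11 g, that starts inside bottleC (2 to 5 of the 6 balls are present).
- ballC2_center (a point): Centre of a steel grinding ball, 14 mm across, 11 g, that starts inside bottleC (2 to 5 of the 6 balls are present).
- amber: Capped amber reagent bottle, 72 mm across, 130 mm tall, bystander; origin centre of underside.
- beaker: Empty glass beaker, 66 mm across, 70 mm tall, bystander; origin centre of underside.
Things that resemble listed ones, but are neither listed nor needed, are in the scene too. Of the things that look like the station, the smaller one is meant.

How it is judged:
On the way, in this order (a step that is already met when the one before it is completed fails the run):
1. all the balls are in the jar (horizontal distance between each of ballA1_center, ballA2_center, ballB1_center, ballB2_center, ballC1_center, ballC2_center and jar_rim below 0.045 m and height (world z) of each of ballA1_center, ballA2_center, ballB1_center, ballB2_center, ballC1_center, ballC2_center below 0.055 m), for 0.2 s.
2. after that, the collar is turned to its lock mark (value of joint collar between 1.1 and 1.3 rad), for 0.2 s.
At the end, for the whole second after the job is handed in: Every ball is in the jar; every bottle hangs at rest upside down on a peg (within 0.12 rad of upright, mouth within 12 mm of the peg's axis and within 6 mm of the flange); the collar is at its lock mark within 0.1 rad (1.1 to 1.3) (all of step 1 and all of step 2 and angle between each of bottleA, bottleB, bottleC's own x axis and vertical below 0.12 rad and linear speed of each of bottleA, bottleB, bottleC below 0.03 m/s and height (world z) of each of bottleA_mouth, bottleB_mouth, bottleC_mouth below 0.036 m and (horizontal distance between bottleA_mouth and peg0 below 0.012 m or horizontal distance between bottleA_mouth and peg1 below 0.012 m or horizontal distance between bottleA_mouth and peg2 below 0.012 m) and (horizontal distance between bottleB_mouth and peg0 below 0.012 m or horizontal distance between bottleB_mouth and peg1 below 0.012 m or horizontal distance between bottleB_mouth and peg2 below 0.012 m) and (horizontal distance between bottleC_mouth and peg0 below 0.012 m or horizontal distance between bottleC_mouth and peg1 below 0.012 m or horizontal distance between bottleC_mouth and peg2 below 0.012 m) and not (velocity of joint collar above 0.05 rad/s)); the robot touches nothing.
It fails at once if a ball comes out of a bottle's mouth more than 45 mm above the jar's rim ((x of ballA1_center in the frame of bottleA below -0.086 m and distance between ballA1_center and bottleA_mouth below 0.04 m and height (world z) of ballA1_center above 0.105 m) or (x of ballA2_center in the frame of bottleA below -0.086 m and distance between ballA2_center and bottleA_mouth below 0.04 m and height (world z) of ballA2_center above 0.105 m) or (x of ballB1_center in the frame of bottleB below -0.086 m and distance between ballB1_center and bottleB_mouth below 0.04 m and height (world z) of ballB1_center above 0.105 m) or (x of ballB2_center in the frame of bottleB below -0.086 m and distance between ballB2_center and bottleB_mouth below 0.04 m and height (world z) of ballB2_center above 0.105 m) or (x of ballC1_center in the frame of bottleC below -0.086 m and distance between ballC1_center and bottleC_mouth below 0.04 m and height (world z) of ballC1_center above 0.105 m) or (x of ballC2_center in the frame of bottleC below -0.086 m and distance between ballC2_center and bottleC_mouth below 0.04 m and height (world z) of ballC2_center above 0.105 m)).
It fails at once if a bystander is pushed more than 30 mm (distance of any of amber, beaker from where it was at the start of the episode above 0.03 m).
Of ballA1, ballA2, ballB1, ballB2, ballC1, ballC2 only 2 to 5 are there at a start; the rules pass over those that are not, and their reading is None.
At some moment in a run one of bottleA, bottleB, bottleC may be knocked a few centimetres aside while the robot is not near it.
It also fails if it takes over 208 s, if anything falls off the work surface, if the arm or the gripper's body presses on something with over 40 N, if the wrist force passes 120 N, or if a joint passes its speed limit or range.

## Working session

There is one attempt and no reset: what is moved stays moved. The work goes in short steps, Python scripts to look and compute and a tool call to move; the robot and the scene stay as the last step left them, time stands still between calls to the robot, and variables do not carry over. Pictures are saved under pics/ and viewed, and the job is handed in when it is done.

Besides the shell and the picture viewer there is one more tool, called after "Request:" as name(argument=value, ...) on one line, values as JSON. send_rows: Moves the arm, as the interface text tells. Its arguments: {"type":"object","properties":{"rows":{"type":"array"},"force":{"type":"number"}},"required":["rows"]}

```bash
ls; mkdir -p pics; python3 - <<'E'
from cell import *
import cv2,numpy as np
o=observe();print({k:np.round(v,3).tolist() for k,v in o.items()})
for n in("scene","top","wrist"):
    c=calibration(n);print(n,{k:np.round(v,4).tolist() if not isinstance(v,str) else v for k,v in c.items()})
    p,d=get_image(n);cv2.imwrite(f"pics/{n}0.png",p);np.save(f"pics/{n}0.npy",d);np.save(f"pics/{n}0_T.npy",c["cam_to_world"])
E
```

```text
pics
{'time': 0.0, 'joints': [1.019, 0.351, 1.652, 0.0, 1.139, -0.085], 'qvel': [0.0, -0.0, -0.0, 0.001, -0.003, -0.0], 'joint_torque': [0.0, -49.733, -28.525, 0.07, 0.026, -0.0], 'tool_pos': [0.247, 0.491, 0.218], 'ee_rot': [[-0.893, 0.45, -0.001], [0.45, 0.893, -0.001], [0.0, -0.001, -1.0]], 'contact_force': [0.601, -0.302, -0.452], 'moment': [-0.02, 0.007, -0.009], 'opening': 0.093}
scene {'fx': 363.4476, 'fy': 363.4476, 'cx': 260.3291, 'cy': 185.1297, 'cam_to_world': [[-0.3482, -0.5933, 0.7258, 1.4161], [0.9373, -0.2302, 0.2615, 0.3356], [0.012, 0.7714, 0.6363, 0.8478], [0.0, 0.0, 0.0, 1.0]]}
top {'fx': 444.6204, 'fy': 444.6204, 'cx': 249.1397, 'cy': 188.6373, 'cam_to_world': [[0.0128, 0.9972, -0.0739, 0.4091], [-0.9999, 0.0135, 0.0083, 0.0097], [0.0093, 0.0738, 0.9972, 1.6182], [0.0, 0.0, 0.0, 1.0]]}
wrist {'fx': 301.6884, 'fy': 301.6884, 'cx': 256.0865, 'cy': 189.7472, 'cam_to_world': [[0.4488, -0.8585, -0.2482, 0.1782], [0.8936, 0.431, 0.1253, 0.5264], [-0.0006, -0.278, 0.9606, 0.3842], [0.0, 0.0, 0.0, 1.0]]}
```

View pics/scene0.png

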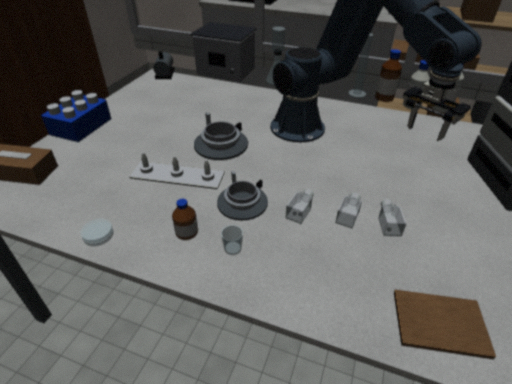

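View pics/top0.png

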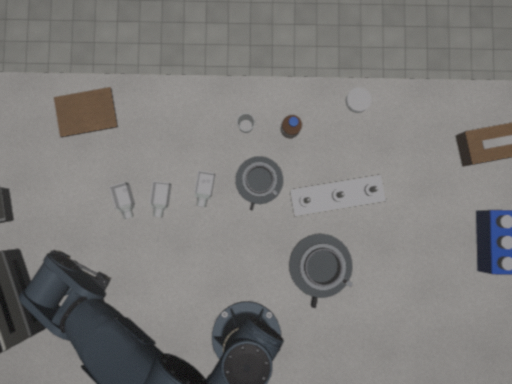

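View pics/wrist0.png

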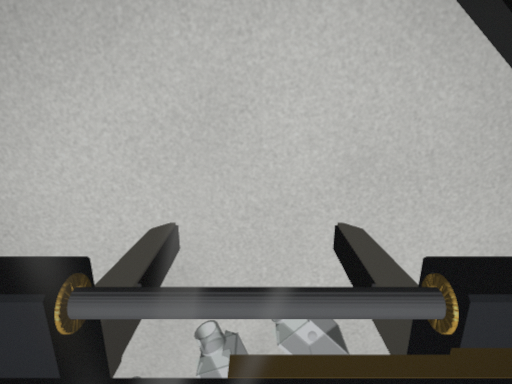

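The scene and top pictures show three bottles at top (123,200), (161,199) and (204,189), with their mouths towards the robot. The small station is at (259,180), with the larger lookalike at (321,265). The rack's pegs are at (306,200), (339,195) and (373,189). I'll zoom in next.

```bash
cat > h.py <<'E'
from cell import *
import cv2,numpy as np
def ray(c,u,v):
    T=np.array(c["cam_to_world"]);d=T[:3,:3]@np.array([(u-c["cx"])/c["fx"],-(v-c["cy"])/c["fy"],-1.0]);return T[:3,3],d
def onz(c,u,v,z):
    o,d=ray(c,u,v);return o+d*(z-o[2])/d[2]
def proj(c,p):
    T=np.array(c["cam_to_world"]);q=T[:3,:3].T@(np.asarray(p,float)-T[:3,3]);return np.array([c["cx"]+c["fx"]*q[0]/-q[2],c["cy"]+c["fy"]*q[1]/q[2]])
def crop(img,x,y,w,h,s,name):
    cv2.imwrite(name,cv2.resize(img[y:y+h,x:x+w],None,fx=s,fy=s,interpolation=cv2.INTER_CUBIC))
E
python3 - <<'E'
from h import *
p=cv2.imread("pics/top0.png");print({k:v for k,v in calibration("top").items() if k!="cam_to_world"}.keys())
crop(p,100,145,300,110,2.66,"pics/t1.png")
crop(p,100,160,130,70,6,"pics/t2.png")
s=cv2.imread("pics/scene0.png");crop(s,270,170,150,80,5,"pics/s2.png");crop(s,120,110,160,120,5,"pics/s3.png")
E
```

```text
dict_keys(['fx', 'fy', 'cx', 'cy'])
```

View pics/t1.png

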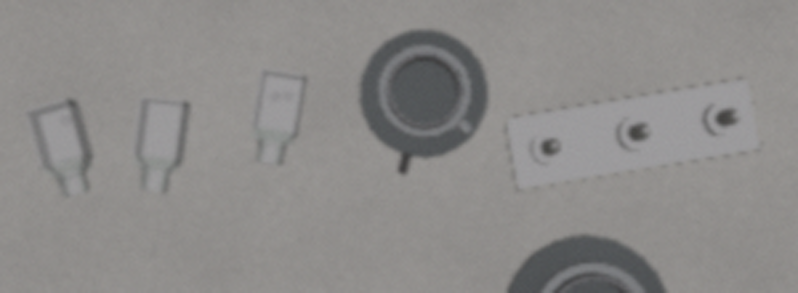

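View pics/t2.png

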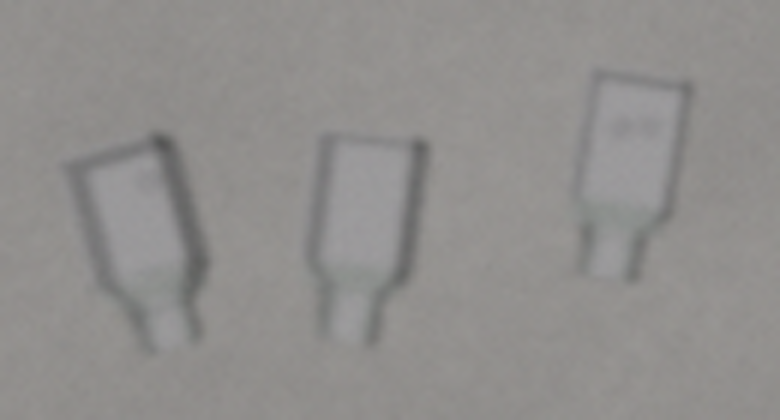

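View pics/s2.png

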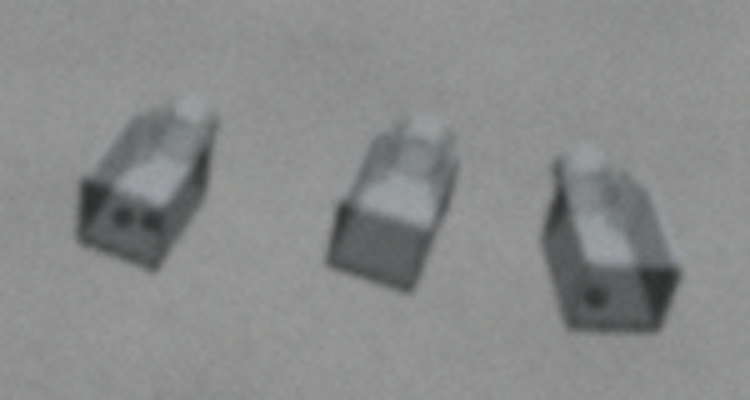

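View pics/s3.png

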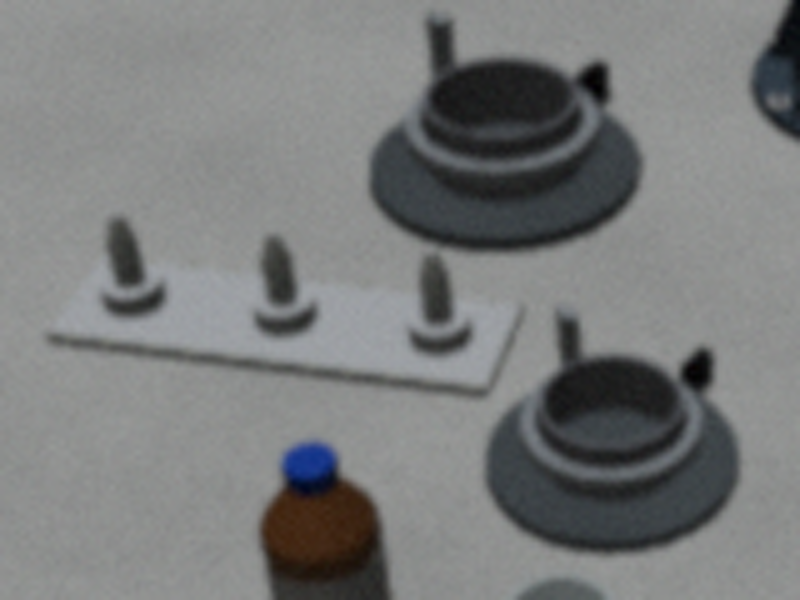

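The balls show through the glass: two in the right-hand bottle (scene crop), one in the left, none in the middle. Next, rough positions.

```bash
python3 - <<'E'
from h import *
c=calibration("top")
def t1(x,y):return 100+x/2.66,145+y/2.66
def t2(x,y):return 100+x/6,160+y/6
P=lambda u,v,z:np.round(onz(c,u,v,z),4)
# base disc contour
p=cv2.imread("pics/top0.png");g=cv2.cvtColor(p,cv2.COLOR_BGR2GRAY)
r=g[150:212,228:292];m=((r<115)*255).astype(np.uint8)
cs,_=cv2.findContours(m,cv2.RETR_EXTERNAL,cv2.CHAIN_APPROX_NONE);k=max(cs,key=cv2.contourArea);
k=k[:,0]+[228,150]; h=cv2.convexHull(k); (u,v),R=cv2.minEnclosingCircle(h);e=cv2.fitEllipse(h);print(u,v,R,e,P(u,v,.012),P(*e[0],.012))
print("mark",P(*t1(404,160),.03),"lug",P(*t1(465,127),.08))
print("pegs tops",[P(*t1(*q),.09) for q in((550,147),(640,132),(730,117))])
print("flanges",[P(*t1(*q),.03) for q in((545,149),(633,134),(720,120))])
for n,bl,br,ml,mr in(("L",(68,163),(158,140),(150,350),(197,345)),("M",(325,135),(422,143),(323,343),(375,343)),("R",(597,73),(690,88),(583,272),(633,280))):
    b=(P(*t2(*bl),.058)+P(*t2(*br),.058))/2;mo=(P(*t2(*ml),.03)+P(*t2(*mr),.03))/2
    print(n,b,mo,np.linalg.norm((b-mo)[:2]),np.degrees(np.arctan2(*(b-mo)[[1,0]])), "mid",mo+(b-mo)*84/124)
for q in[(246,122),(291,124)]:print(P(*q,.07))
E
```

```text
257.3326110839844 183.1696014404297 27.56769371032715 ((258.139404296875, 181.84823608398438), (46.40068435668945, 54.00542068481445), 16.512765884399414) [ 0.5484 -0.033   0.012 ] [ 0.5533 -0.0359  0.012 ]
mark [ 0.4678 -0.014   0.03  ] lug [ 0.51   -0.0923  0.08  ]
pegs tops [array([ 0.4849, -0.2019,  0.09  ]), array([ 0.5059, -0.3187,  0.09  ]), array([ 0.527 , -0.4359,  0.09  ])]
flanges [array([ 0.4851, -0.2035,  0.03  ]), array([ 0.5069, -0.3222,  0.03  ]), array([ 0.5274, -0.4398,  0.03  ])]
L [0.5305  0.45445 0.058  ] [0.41665 0.42265 0.03   ] 0.1182077091394635 15.605839739704223 mid [0.49377419 0.44419194 0.04896774]
M [0.5399 0.3025 0.058 ] [0.4207  0.31895 0.03   ] 0.12032972409176387 -7.8573796009772945 mid [0.50144839 0.30780645 0.04896774]
R [0.57655 0.1451  0.058  ] [0.4624 0.1663 0.03  ] 0.1161019487347219 -10.521130884684734 mid [0.53972742 0.15193871 0.04896774]
[0.7596 0.011  0.07  ]
[ 0.7548 -0.1481  0.07  ]
```

Request:
send_rows(rows=[{"jaw":93,"x":13,"y":-8,"z":20,"wz":1},{"x":26,"y":-16,"z":20,"wz":2},{"x":26,"y":-16,"z":20,"wz":2},{"x":26,"y":-16,"z":20,"wz":2},{"x":26,"y":-16,"z":20,"wz":2},{"x":26,"y":-16,"z":20,"wz":2},{"x":26,"y":-16,"z":15,"wz":2},{"x":26,"y":-16,"z":15,"wz":2},{"x":26,"y":-16,"z":10,"wz":2},{"x":26,"y":-16,"z":10,"wz":2},{"x":26,"y":-16,"z":10,"wz":2},{"x":26,"y":-16,"wz":2},{"x":13,"y":-8,"wz":2},{"wz":2},{},{}])

```text
invalid input at $.rows[0]: expected keys jaw, x, y, z, wx, wy, wz
```

```bash
cat > snap.py <<'E'
from h import *
import sys,json
def snap(n,tag):
    o=observe();c=calibration(n);p,d=get_image(n);cv2.imwrite(f"pics/{tag}.png",p);np.save(f"pics/{tag}.npy",d)
    json.dump({k:np.array(v).tolist() for k,v in c.items()},open(f"pics/{tag}.json","w"))
    open("log.jsonl","a").write(json.dumps({k:np.array(v).tolist() for k,v in o.items()})+"\n")
    return p,d,c,o
def load(tag):
    import json
    return cv2.imread(f"pics/{tag}.png"),np.load(f"pics/{tag}.npy"),json.load(open(f"pics/{tag}.json"))
if __name__=="__main__":
    p,d,c,o=snap(sys.argv[1],sys.argv[2])
    print(round(o["time"],2),np.round(o["joints"],4),np.round(o["tool_pos"],4),np.round(o["ee_rot"],3).tolist(),np.round(o["contact_force"],1),o["opening"])
E
python3 snap.py wrist w1
```

```text
0.15 [ 1.0194e+00  3.5110e-01  1.6522e+00 -1.0000e-04  1.1391e+00 -8.4600e-02] [0.2474 0.4909 0.2182] [[-0.893, 0.45, -0.0], [0.45, 0.893, -0.001], [0.0, -0.001, -1.0]] [ 0.6  1.  -0.4] 0.09294598872450492
```

View pics/w1.png

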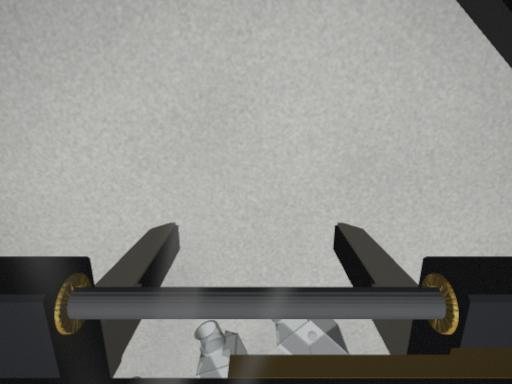

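Request:
send_rows(rows=[{"jaw":93,"x":13,"y":-8,"z":20,"wx":0,"wy":0,"wz":1},{"jaw":93,"x":26,"y":-16,"z":20,"wx":0,"wy":0,"wz":2},{"jaw":93,"x":26,"y":-16,"z":20,"wx":0,"wy":0,"wz":2},{"jaw":93,"x":26,"y":-16,"z":20,"wx":0,"wy":0,"wz":2},{"jaw":93,"x":26,"y":-16,"z":20,"wx":0,"wy":0,"wz":2},{"jaw":93,"x":26,"y":-16,"z":20,"wx":0,"wy":0,"wz":2},{"jaw":93,"x":26,"y":-16,"z":15,"wx":0,"wy":0,"wz":2},{"jaw":93,"x":26,"y":-16,"z":15,"wx":0,"wy":0,"wz":2},{"jaw":93,"x":26,"y":-16,"z":10,"wx":0,"wy":0,"wz":2},{"jaw":93,"x":26,"y":-16,"z":10,"wx":0,"wy":0,"wz":2},{"jaw":93,"x":26,"y":-16,"z":10,"wx":0,"wy":0,"wz":2},{"jaw":93,"x":26,"y":-16,"z":0,"wx":0,"wy":0,"wz":2},{"jaw":93,"x":13,"y":-8,"z":0,"wx":0,"wy":0,"wz":2},{"jaw":93,"x":0,"y":0,"z":0,"wx":0,"wy":0,"wz":2},{"jaw":93,"x":0,"y":0,"z":0,"wx":0,"wy":0,"wz":0},{"jaw":93,"x":0,"y":0,"z":0,"wx":0,"wy":0,"wz":0}])

```text
time: 1.53
tool_pos: [0.5594, 0.2992, 0.3984]
ee_rot: [[-1.0, -0.003, -0.0], [-0.003, 1.0, -0.0], [0.0, -0.0, -1.0]]
contact_force: [-0.8, -0.0, -0.2]
opening: 0.0928
```

```bash
python3 snap.py wrist w1
```

```text
1.53 [ 4.1770e-01  4.0970e-01  1.1361e+00  1.0000e-04  1.5963e+00 -1.1564e+00] [0.5594 0.2992 0.3984] [[-1.0, -0.003, -0.0], [-0.003, 1.0, -0.0], [0.0, -0.0, -1.0]] [-0.8 -0.  -0.2] 0.09277721698348815
```

View pics/w1.png

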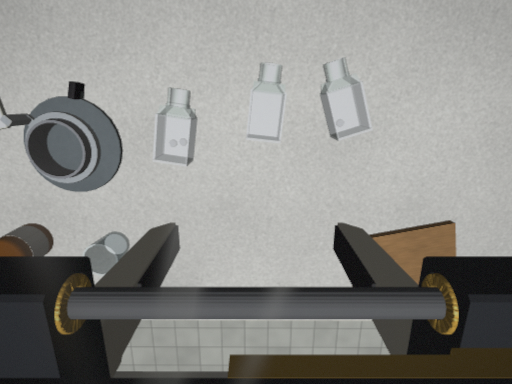

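The wrist picture shows all three bottles clearly, at (175,128), (267,102) and (344,98). The balls are at (173,143), (184,142) and (340,123), so the middle bottle is empty. The station is at (65,145). I'll zoom in to measure the corners.

```bash
python3 - <<'E'
from snap import *
p,d,c=load("w1");crop(p,145,50,240,125,3.33,"pics/w1b.png");crop(p,0,70,140,130,4.5,"pics/w1s.png")
E
```

```text
(no output)
```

View pics/w1b.png

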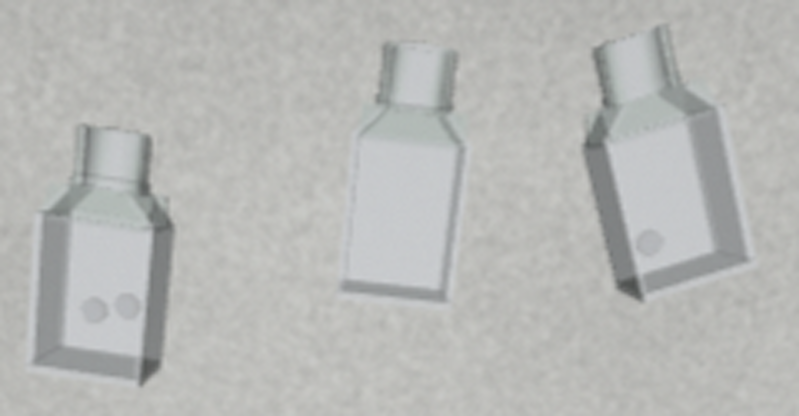

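View pics/w1s.png

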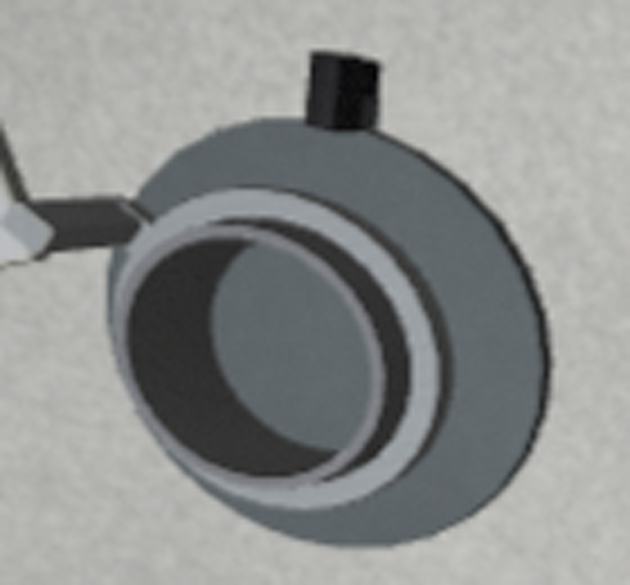

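```bash
python3 - <<'E'
from snap import *
p,d,c=load("w1");print(np.round(c["cam_to_world"],3).tolist())
B=lambda q,z:onz(c,145+q[0]/3.33,50+q[1]/3.33,z)
# top-face 4 corners: bottom-left,bottom-right,shoulder-left,shoulder-right (image)
for n,bl,br,sl,sr,m1,m2 in(("R",(30,364),(142,384),(38,211),(154,226),(78,125),(152,131)),("M",(340,292),(446,302),(360,138),(465,146),(384,43),(457,50)),("L",(642,300),(751,262),(608,138),(720,104),(592,45),(666,25))):
    b1,b2,s1,s2=[B(q,.058) for q in(bl,br,sl,sr)]
    mo=(B(m1,.040)+B(m2,.04))/2
    bc=(b1+b2)/2;sc=(s1+s2)/2
    print(n,"w",np.linalg.norm(b1-b2).round(4),np.linalg.norm(s1-s2).round(4),"len",np.linalg.norm(bc-sc).round(4),"mid",((bc+sc)/2).round(4),"ang",np.degrees(np.arctan2(*(bc-sc)[[1,0]])).round(1),"mouth",mo.round(4),np.linalg.norm((bc-mo)[:2]).round(4),np.degrees(np.arctan2(*(bc-mo)[[1,0]])).round(1))
S=lambda q,z:onz(c,q[0]/4.5,70+q[1]/4.5,z)
# rim outer ellipse, disc ellipse, by hand extremes
g=cv2.cvtColor(p,cv2.COLOR_BGR2GRAY)
# disc points (outer, upper edge z=.012)
D=np.array([S(q,.012)[:2] for q in((190,142),(240,121),(300,117),(420,150),(480,205),(525,270),(547,360),(520,450),(440,530),(370,545),(280,525))])
def circ(P):
    A=np.c_[2*P,np.ones(len(P))];x=np.linalg.lstsq(A,(P**2).sum(1),rcond=None)[0];return x[:2],np.sqrt(x[2]+x[:2]@x[:2])
print("disc",circ(D))
R=np.array([S(q,.060)[:2] for q in((122,340),(140,280),(190,230),(245,224),(310,255),(360,310),(385,380),(370,440),(330,478),(270,488),(210,465),(150,410))])
print("rim",circ(R))
print("mark top", S((345,62),.03),S((318,95),.03),S((340,80),.03))
# depth check
for q in((240,360),(480,400),(250,400)):
    u,v=int(q[0]/4.5),int(70+q[1]/4.5);o,r=ray(c,u,v);print((o+r*d[v,u]).round(4))
E
```

```text
[[-0.005, -0.961, -0.278, 0.482], [1.0, -0.004, -0.002, 0.299], [0.001, -0.278, 0.961, 0.564], [0.0, 0.0, 0.0, 1.0]]
R w 0.0574 0.0567 len 0.078 mid [0.5418 0.1604 0.058 ] ang -7.8 mouth [0.4603 0.1734 0.04  ] 0.1216 -8.7
M w 0.0533 0.0506 len 0.0744 mid [0.5037 0.3159 0.058 ] ang -6.6 mouth [0.4221 0.324  0.04  ] 0.1192 -6.0
L w 0.0559 0.0545 len 0.0788 mid [0.4944 0.4513 0.058 ] ang 16.7 mouth [0.4165 0.4247 0.04  ] 0.1217 18.2
disc (array([ 0.55837555, -0.03388314]), np.float64(0.08669973996902686))
rim (array([ 0.5600757 , -0.03416237]), np.float64(0.04808571838141318))
mark top [ 0.45327287 -0.00064026  0.03      ] [ 0.46499938 -0.01261575  0.03      ] [ 0.45963384 -0.00352483  0.03      ]
[ 0.5676 -0.0733  0.011 ]
[0.5817 0.0232 0.0131]
[ 0.5825 -0.0723  0.011 ]
```

Request:
send_rows(rows=[{"jaw":93,"x":0,"y":0,"z":0,"wx":7,"wy":0,"wz":0},{"jaw":93,"x":0,"y":0,"z":0,"wx":7,"wy":0,"wz":0},{"jaw":93,"x":0,"y":0,"z":0,"wx":7,"wy":0,"wz":0},{"jaw":93,"x":0,"y":0,"z":0,"wx":7,"wy":0,"wz":0},{"jaw":93,"x":0,"y":0,"z":0,"wx":7,"wy":0,"wz":0},{"jaw":93,"x":0,"y":0,"z":0,"wx":7,"wy":0,"wz":0},{"jaw":93,"x":0,"y":0,"z":0,"wx":0,"wy":0,"wz":0},{"jaw":93,"x":0,"y":0,"z":0,"wx":0,"wy":0,"wz":0}])

```text
time: 2.25
tool_pos: [0.5592, 0.2985, 0.3981]
ee_rot: [[-1.0, -0.002, -0.0], [-0.002, 0.745, 0.667], [-0.001, 0.667, -0.745]]
contact_force: [0.5, 0.0, 0.2]
opening: 0.093
```

```bash
cat > st.py <<'E'
from h import *
import json
o=observe();open("log.jsonl","a").write(json.dumps({k:np.array(v).tolist() for k,v in o.items()})+"\n")
print(round(o["time"],2),np.round(o["joints"],4).tolist(),np.round(o["tool_pos"],4).tolist(),np.round(o["ee_rot"],3).tolist(),np.round(o["contact_force"],1),round(o["opening"],4))
E
python3 st.py
```

```text
2.25 [0.1184, 0.3032, 1.4486, 0.7447, 1.3579, -1.6072] [0.5592, 0.2985, 0.3981] [[-1.0, -0.002, -0.0], [-0.002, 0.745, 0.667], [-0.001, 0.667, -0.745]] [0.5 0.  0.2] 0.093
```

Request:
send_rows(rows=[{"jaw":93,"x":0,"y":-20,"z":0,"wx":-7,"wy":0,"wz":0},{"jaw":93,"x":0,"y":-20,"z":0,"wx":-7,"wy":0,"wz":0},{"jaw":93,"x":0,"y":-20,"z":0,"wx":-7,"wy":0,"wz":0},{"jaw":93,"x":0,"y":-20,"z":0,"wx":-7,"wy":0,"wz":0},{"jaw":93,"x":0,"y":-20,"z":0,"wx":-7,"wy":0,"wz":0},{"jaw":93,"x":0,"y":-20,"z":0,"wx":-7,"wy":0,"wz":0},{"jaw":93,"x":0,"y":0,"z":-10,"wx":0,"wy":0,"wz":-7},{"jaw":93,"x":0,"y":0,"z":-10,"wx":0,"wy":0,"wz":-7},{"jaw":93,"x":0,"y":0,"z":-10,"wx":0,"wy":0,"wz":-7},{"jaw":93,"x":0,"y":0,"z":-10,"wx":0,"wy":0,"wz":-7},{"jaw":93,"x":0,"y":0,"z":-10,"wx":0,"wy":0,"wz":-7},{"jaw":93,"x":0,"y":0,"z":-10,"wx":0,"wy":0,"wz":-7},{"jaw":93,"x":0,"y":0,"z":-10,"wx":0,"wy":0,"wz":-7},{"jaw":93,"x":0,"y":0,"z":-10,"wx":0,"wy":0,"wz":-7},{"jaw":93,"x":0,"y":0,"z":-10,"wx":0,"wy":0,"wz":-7},{"jaw":93,"x":0,"y":0,"z":-10,"wx":0,"wy":0,"wz":-7},{"jaw":93,"x":0,"y":0,"z":-10,"wx":0,"wy":0,"wz":-7},{"jaw":93,"x":0,"y":0,"z":-10,"wx":0,"wy":0,"wz":-7},{"jaw":93,"x":0,"y":0,"z":-10,"wx":0,"wy":0,"wz":-7},{"jaw":93,"x":0,"y":0,"z":-10,"wx":0,"wy":0,"wz":-7}])

```text
time: 3.92
tool_pos: [0.5602, 0.1803, 0.2596]
ee_rot: [[0.14, 0.99, 0.004], [0.99, -0.14, -0.003], [-0.002, 0.004, -1.0]]
contact_force: [0.0, 0.4, 0.2]
opening: 0.093
```

```bash
python3 st.py
```

```text
3.92 [0.234, 0.3827, 1.5013, -0.0039, 1.2547, 0.3753] [0.5602, 0.1803, 0.2596] [[0.14, 0.99, 0.004], [0.99, -0.14, -0.003], [-0.002, 0.004, -1.0]] [0.  0.4 0.2] 0.093
```

Request:
send_rows(rows=[{"jaw":93,"x":0,"y":-20,"z":0,"wx":0,"wy":0,"wz":-7},{"jaw":93,"x":-8,"y":0,"z":-5,"wx":0,"wy":0,"wz":-7},{"jaw":93,"x":-10,"y":0,"z":-5,"wx":0,"wy":0,"wz":-7},{"jaw":93,"x":0,"y":0,"z":-10,"wx":0,"wy":0,"wz":-7},{"jaw":93,"x":0,"y":0,"z":-10,"wx":0,"wy":0,"wz":-7},{"jaw":93,"x":0,"y":0,"z":-10,"wx":0,"wy":0,"wz":-7},{"jaw":93,"x":0,"y":0,"z":-10,"wx":0,"wy":0,"wz":-7},{"jaw":93,"x":0,"y":0,"z":-10,"wx":0,"wy":0,"wz":-7},{"jaw":93,"x":0,"y":0,"z":0,"wx":0,"wy":0,"wz":-7},{"jaw":93,"x":0,"y":0,"z":0,"wx":0,"wy":0,"wz":-7},{"jaw":93,"x":0,"y":0,"z":0,"wx":0,"wy":0,"wz":-7},{"jaw":93,"x":0,"y":0,"z":0,"wx":0,"wy":0,"wz":-7},{"jaw":93,"x":0,"y":0,"z":0,"wx":0,"wy":0,"wz":-6},{"jaw":93,"x":0,"y":0,"z":0,"wx":0,"wy":0,"wz":0},{"jaw":93,"x":0,"y":0,"z":0,"wx":0,"wy":0,"wz":0}])

```text
time: 5.17
tool_pos: [0.5421, 0.1601, 0.1996]
ee_rot: [[0.992, -0.13, 0.002], [-0.13, -0.992, -0.002], [0.003, 0.001, -1.0]]
contact_force: [-0.1, 0.1, -0.8]
opening: 0.0929
```

```bash
python3 snap.py wrist w2
```

```text
5.17 [ 0.2057  0.3975  1.6335 -0.0023  1.1086  1.908 ] [0.5421 0.1601 0.1996] [[0.992, -0.13, 0.002], [-0.13, -0.992, -0.002], [0.003, 0.001, -1.0]] [-0.1  0.1 -0.8] 0.09294444895225763
```

View pics/w2.png

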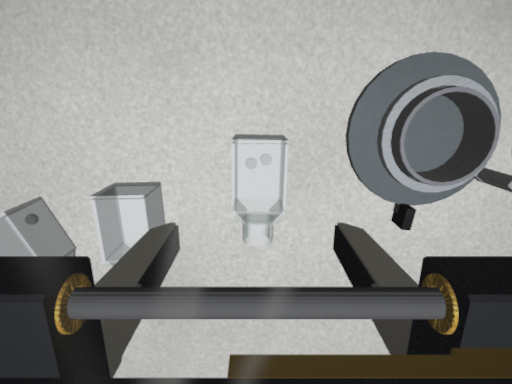

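The bottle is centred at column 258 and lies along the tool's axis, with balls at (251,163) and (266,159). I'll refine the measurements and fit the arm's kinematics.

```bash
cat > kin.py <<'E'
import numpy as np
from scipy.spatial.transform import Rotation as Ro
from scipy.optimize import least_squares
import json
C=np.array([[0,-1,0],[1,0,0],[0,0,1.]])  # cols: my,-mx,mz
def fk(q,p):
    r0,lat,z0,a2,e,a3,d6=p
    Z=lambda a:Ro.from_euler('z',a).as_matrix();Y=lambda a:Ro.from_euler('y',a).as_matrix()
    R1=Z(q[0]);R3=R1@Y(q[1]+q[2]);R=R3@Z(q[3])@Y(q[4])@Z(q[5])@C
    P=R1@(np.array([r0,lat,z0])+Y(q[1])@[0,0,a2])+R3@[e,0,a3]+R@[0,0,d6]
    return P,R
def fit():
    L=[json.loads(l) for l in open("log.jsonl")]
    f=lambda p:np.concatenate([fk(l["joints"],p)[0]-l["tool_pos"] for l in L]+[np.array([p[0],p[4]])*1e-4])
    s=least_squares(f,[0,.05,.3,.5,0,.5,.3]);return s.x,np.abs(s.fun).max(),max(np.abs(fk(l["joints"],s.x)[1]-l["ee_rot"]).max() for l in L)
lo=np.array([-2.75,-.79,.01,-1.57,.07,-2.87]);hi=np.array([2.75,2.1,2.65,4.71,3.14,2.87])
def ik(P,R,p,n=40,seed=0):
    rng=np.random.default_rng(seed);best=[]
    for i in range(n):
        q0=rng.uniform(lo,hi)
        def f(q):
            a,b=fk(q,p);return np.r_[(a-P)*5,Ro.from_matrix(b.T@R).as_rotvec()]
        s=least_squares(f,q0,bounds=(lo,hi))
        if np.abs(s.fun).max()<1e-4 and not any(np.allclose(s.x,b,atol=.02) for b in best):best.append(s.x)
    return best
E
python3 - <<'E'
from snap import *
import kin
p,er,rr=kin.fit();print(p.round(4),er,rr)
im,d,c=load("w2")
b=[onz(c,*q,.058) for q in((233,136),(287,136),(233,209),(284,210))];mo=(onz(c,243,241,.035)+onz(c,273,241,.035))/2
print(np.round(b,4).tolist(),mo.round(4),(b[0]+b[1])/2-mo)
crop(im,330,40,182,200,3,"pics/w2s.png")
E
```

```text
[-0.      0.0465  0.2587  0.4873  0.0407  0.4378  0.2776] 4.069999670537108e-06 5.551115123125783e-16
[[0.5898, 0.1778, 0.058], [0.5828, 0.1237, 0.058], [0.5125, 0.1895, 0.058], [0.5042, 0.1349, 0.058]] [0.4604 0.1687 0.035 ] [ 0.12586085 -0.01799957  0.023     ]
```

View pics/w2s.png

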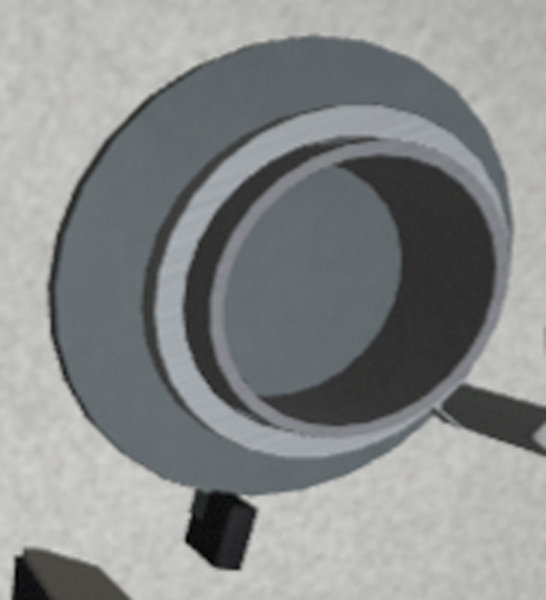

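```bash
python3 - <<'E'
from snap import *
im,d,c=load("w2")
S=lambda q,z:onz(c,330+q[0]/3,40+q[1]/3,z)[:2]
def circ(P):
    P=np.array(P);A=np.c_[2*P,np.ones(len(P))];x=np.linalg.lstsq(A,(P**2).sum(1),rcond=None)[0];return x[:2].round(4),np.sqrt(x[2]+x[:2]@x[:2]).round(4)
print("disc",circ([S(q,.012) for q in((55,250),(80,180),(140,105),(230,50),(320,37),(420,65),(480,120),(260,493),(180,470),(100,400),(58,310))]))
print("rim",circ([S(q,.06) for q in((210,310),(225,250),(270,185),(330,148),(400,138),(460,160),(500,210),(508,260),(480,340),(430,400),(350,436),(270,420),(225,370))]))
print("mark", S((240,500),.03),S((220,535),.03),S((192,540),.0),S((205,490),.03),S((255,510),.03),S((240,570),.03))
E
```

```text
disc (array([ 0.5622, -0.037 ]), np.float64(0.0856))
rim (array([ 0.5605, -0.0377]), np.float64(0.049))
mark [ 0.47881184 -0.01414956] [ 0.4649882  -0.00643925] [ 0.4504755  -0.00845344] [ 0.4847593  -0.00051572] [ 0.47384174 -0.020058  ] [ 0.44877077 -0.01448937]
```

```bash
python3 - <<'E'
import numpy as np,kin
p=kin.fit()[0]
np.save("kp.npy",p)
def pose(G,phi,tilt=90):
    a=np.radians(phi);s=np.radians(tilt);h=np.array([np.cos(a),np.sin(a),0]);Z=np.array([0,0,1.])
    x=np.cos(s)*h+np.sin(s)*Z;z=-np.cos(s)*Z+np.sin(s)*h;y=np.cross(z,x);return np.array(G)+.019*z,np.c_[x,y,z]
J=[.560,-.036];pegs=[[.485,-.2025],[.506,-.320],[.527,-.438]]
for n,G in(("jar",J+[.149]),("p0",pegs[0]+[.114]),("p0up",pegs[0]+[.19]),("p1",pegs[1]+[.114]),("p1up",pegs[1]+[.19]),("p2",pegs[2]+[.114]),("p2up",pegs[2]+[.19])):
    for phi in(0,30,60,90,120,-30,-60,-90):
        r=kin.ik(*pose(G,phi),p,n=12)
        print(n,phi,[x.round(2).tolist() for x in r])
E
```

```text
jar 0 [[-0.27, 0.84, 2.35, 2.87, 1.62, -1.58]]
jar 30 [[-0.58, 0.83, 2.19, 2.03, 1.52, -1.46]]
jar 60 [[-0.64, 0.88, 1.88, 1.47, 1.61, -1.19]]
jar 90 [[-0.56, 0.99, 1.53, 1.1, 1.89, -1.02]]
jar 120 [[-0.42, 1.12, 1.19, 0.82, 2.22, -1.0]]
jar -30 [[0.14, 0.83, 2.25, 3.8, 1.52, -1.61]]
jar -60 [[0.31, 0.86, 1.96, 4.51, 1.5, -1.88]]
jar -90 [[0.3, 0.96, 1.61, -1.32, 1.73, -2.12]]
p0 0 [[-0.88, 0.95, 2.32, 2.25, 1.65, -1.67]]
p0 30 [[-1.01, 0.92, 2.06, 1.6, 1.57, -1.41]]
p0 60 [[-0.96, 0.98, 1.72, 1.17, 1.75, -1.17]]
p0 90 [[-0.83, 1.09, 1.39, 0.86, 2.04, -1.09]]
p0 120 [[-0.67, 1.19, 1.13, 0.53, 2.32, -1.19]]
p0 -30 [[-0.45, 0.98, 2.39, 3.22, 1.79, -1.55]]
p0 -60 [[-0.07, 0.92, 2.21, 4.12, 1.56, -1.58]]
p0 -90 [[0.02, 0.94, 1.9, -1.55, 1.58, -1.87]]
p0up 0 [[-0.88, 0.71, 2.38, 2.26, 1.54, -1.53]]
p0up 30 [[-1.01, 0.74, 2.1, 1.6, 1.56, -1.27]]
p0up 60 [[-0.96, 0.84, 1.76, 1.19, 1.79, -1.07]]
p0up 90 [[-0.83, 0.96, 1.43, 0.9, 2.1, -1.01]]
p0up 120 [[-0.67, 1.07, 1.17, 0.57, 2.39, -1.13]]
p0up -30 [[-0.45, 0.72, 2.45, 3.22, 1.6, -1.57]]
p0up -60 [[-0.07, 0.71, 2.26, 4.13, 1.47, -1.72]]
p0u
[... 795 characters left out ...]
1.48, -2.03]]
p2 0 [[-1.11, 0.96, 1.83, 2.01, 1.42, -1.25]]
p2 30 [[-1.15, 1.06, 1.47, 1.48, 1.63, -0.97]]
p2 60 [[-1.09, 1.23, 1.03, 1.19, 2.0, -0.77]]
p2 90 [[-0.98, 1.45, 0.52, 1.05, 2.44, -0.64]]
p2 120 []
p2 -30 [[-0.9, 0.93, 2.03, 2.76, 1.4, -1.5]]
p2 -60 [[-0.6, 0.93, 1.98, 3.6, 1.37, -1.67]]
p2 -90 [[-0.41, 0.99, 1.72, 4.34, 1.4, -1.98]]
p2up 0 [[-1.11, 0.8, 1.87, 1.99, 1.37, -1.14]]
p2up 30 [[-1.15, 0.93, 1.51, 1.49, 1.64, -0.87]]
p2up 60 [[-1.09, 1.11, 1.08, 1.22, 2.02, -0.7]]
p2up 90 [[-0.98, 1.33, 0.58, 1.11, 2.47, -0.56]]
p2up 120 []
p2up -30 [[-0.9, 0.74, 2.08, 2.74, 1.27, -1.45]]
p2up -60 [[-0.6, 0.75, 2.03, 3.62, 1.25, -1.73]]
p2up -90 [[-0.41, 0.84, 1.76, 4.36, 1.36, -2.08]]
```

Request:
send_rows(rows=[{"jaw":93,"x":2,"y":-3,"z":-15,"wx":0,"wy":0,"wz":-1},{"jaw":93,"x":0,"y":0,"z":-30,"wx":0,"wy":0,"wz":0},{"jaw":93,"x":0,"y":0,"z":-30,"wx":0,"wy":0,"wz":0},{"jaw":93,"x":0,"y":0,"z":-30,"wx":0,"wy":0,"wz":0},{"jaw":93,"x":0,"y":0,"z":-30,"wx":0,"wy":0,"wz":0},{"jaw":93,"x":0,"y":0,"z":-30,"wx":0,"wy":0,"wz":0},{"jaw":93,"x":0,"y":0,"z":-15,"wx":0,"wy":0,"wz":0},{"jaw":93,"x":0,"y":0,"z":-8,"wx":0,"wy":0,"wz":0},{"jaw":93,"x":0,"y":0,"z":0,"wx":0,"wy":0,"wz":0},{"jaw":75,"x":0,"y":0,"z":0,"wx":0,"wy":0,"wz":0},{"jaw":65,"x":0,"y":0,"z":0,"wx":0,"wy":0,"wz":0},{"jaw":60,"x":0,"y":0,"z":0,"wx":0,"wy":0,"wz":0},{"jaw":50,"x":0,"y":0,"z":0,"wx":0,"wy":0,"wz":0},{"jaw":40,"x":0,"y":0,"z":0,"wx":0,"wy":0,"wz":0},{"jaw":40,"x":0,"y":0,"z":0,"wx":0,"wy":0,"wz":0},{"jaw":40,"x":0,"y":0,"z":0,"wx":0,"wy":0,"wz":0}], force=40)

```text
time: 6.55
tool_pos: [0.5437, 0.1562, 0.0111]
ee_rot: [[0.988, -0.152, 0.001], [-0.152, -0.988, 0.0], [0.001, -0.0, -1.0]]
contact_force: [-1.0, 0.5, 4.3]
opening: 0.0577
```

```bash
python3 snap.py wrist w3
```

```text
6.55 [ 1.9750e-01  6.6690e-01  1.7431e+00 -1.0000e-04  7.3090e-01  1.9208e+00] [0.5437 0.1562 0.0111] [[0.988, -0.152, 0.001], [-0.152, -0.988, 0.0], [0.001, -0.0, -1.0]] [-1.   0.5  4.3] 0.05771265916567429
```

View pics/w3.png

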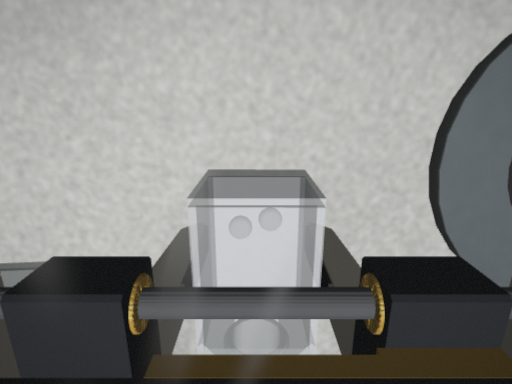

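The jaws hold the bottle; its bottom edge shows at row 203, and both balls are inside. I'll check the grip offset along the bottle and work out the path.

```bash
cat > plan.py <<'E'
import numpy as np,kin
p=np.load("kp.npy");Z=np.array([0,0,1.])
def pose(M,phi,tilt,L=.084,g=.019):
    a=np.radians(phi);s=np.radians(tilt);h=np.array([np.cos(a),np.sin(a),0])
    x=np.cos(s)*h+np.sin(s)*Z;z=-np.cos(s)*Z+np.sin(s)*h
    return np.array(M)+L*x+g*z,np.c_[x,np.cross(z,x),z]
E
python3 - <<'E'
from snap import *
from plan import *
im,d,c=load("w3")
o=np.array([.5437,.1562]);t=np.array([.988,-.152])
for q in((190,203),(258,203),(325,203),(193,176),(258,171)):
    P=onz(c,*q,.058);print(q,P.round(4),((P[:2]-o)@t).round(4))
# path
h=np.array([.5,.866])
J=np.array([.560,-.036])
def M(s): 
    z=np.interp(s,[0,30,45,90],[.100,.076,.066,.060]);return np.r_[J+h*.010,z]
prev=None
for s in(0,15,30,45,60,75,90):
    P,R=pose(M(s),60,s);print(s,P.round(4),(P-prev).round(4) if prev is not None else "",[q.round(2).tolist() for q in kin.ik(P,R,p,n=8)]);prev=P
E
```

```text
(190, 203) [0.5847 0.1782 0.058 ] 0.0372
(258, 203) [0.5804 0.1502 0.058 ] 0.0372
(325, 203) [0.5762 0.1226 0.058 ] 0.0373
(193, 176) [0.5958 0.1746 0.058 ] 0.0487
(258, 171) [0.5939 0.1482 0.058 ] 0.0508
0 [0.607  0.0454 0.081 ]  [[-0.0, 0.62, 1.6, -0.0, 0.92, 0.52]]
15 [0.608  0.0472 0.0914] [0.001  0.0018 0.0104] [[-0.11, 0.56, 1.7, 0.34, 0.8, 0.19]]
30 [0.6061 0.0439 0.1015] [-0.0019 -0.0033  0.0102] [[-0.23, 0.55, 1.79, 0.74, 0.79, -0.23]]
45 [0.6014 0.0357 0.112 ] [-0.0047 -0.0082  0.0104] [[-0.35, 0.58, 1.86, 1.09, 0.91, -0.62]]
60 [0.5942 0.0233 0.1272] [-0.0072 -0.0125  0.0153] [[-0.46, 0.64, 1.9, 1.3, 1.11, -0.89]]
75 [0.585  0.0074 0.1382] [-0.0092 -0.0159  0.011 ] [[-0.55, 0.75, 1.9, 1.42, 1.35, -1.07]]
90 [ 0.5745 -0.0109  0.144 ] [-0.0105 -0.0183  0.0058] [[-0.62, 0.89, 1.88, 1.49, 1.6, -1.2]]
```

Request:
send_rows(rows=[{"jaw":40,"x":0,"y":0,"z":15,"wx":0,"wy":0,"wz":0},{"jaw":40,"x":0,"y":0,"z":30,"wx":0,"wy":0,"wz":0},{"jaw":40,"x":0,"y":0,"z":30,"wx":0,"wy":0,"wz":0},{"jaw":40,"x":0,"y":0,"z":25,"wx":0,"wy":0,"wz":3.7},{"jaw":40,"x":5,"y":-8,"z":10,"wx":0,"wy":0,"wz":5},{"jaw":40,"x":6,"y":-11,"z":0,"wx":0,"wy":0,"wz":6},{"jaw":40,"x":7,"y":-12,"z":0,"wx":0,"wy":0,"wz":6},{"jaw":40,"x":7,"y":-12,"z":0,"wx":0,"wy":0,"wz":6},{"jaw":40,"x":7,"y":-12,"z":0,"wx":0,"wy":0,"wz":6},{"jaw":40,"x":7,"y":-12,"z":0,"wx":0,"wy":0,"wz":6},{"jaw":40,"x":7,"y":-12,"z":0,"wx":0,"wy":0,"wz":6},{"jaw":40,"x":7,"y":-12,"z":0,"wx":0,"wy":0,"wz":6},{"jaw":40,"x":6,"y":-11,"z":0,"wx":0,"wy":0,"wz":6},{"jaw":40,"x":4,"y":-9,"z":0,"wx":0,"wy":0,"wz":6},{"jaw":40,"x":0,"y":0,"z":0,"wx":0,"wy":0,"wz":6},{"jaw":40,"x":0,"y":0,"z":0,"wx":0,"wy":0,"wz":0},{"jaw":40,"x":0,"y":0,"z":0,"wx":0,"wy":0,"wz":0}])

```text
time: 8.02
tool_pos: [0.6062, 0.0452, 0.1203]
ee_rot: [[0.504, 0.864, -0.001], [0.864, -0.504, 0.0], [-0.0, -0.001, -1.0]]
contact_force: [-0.8, 1.0, -1.1]
opening: 0.0579
```

```bash
python3 snap.py wrist w4; python3 snap.py scene s4; python3 -c "
from snap import *
p,d,c=load('s4');crop(p,130,120,240,180,3.3,'pics/s4c.png')"
```

```text
8.02 [-2.2000e-03  5.6540e-01  1.5805e+00  1.0000e-04  9.9640e-01  5.2550e-01] [0.6062 0.0452 0.1203] [[0.504, 0.864, -0.001], [0.864, -0.504, 0.0], [-0.0, -0.001, -1.0]] [-0.8  1.  -1.1] 0.05785481025917479
8.07 [-2.0000e-03  5.6520e-01  1.5805e+00  1.0000e-04  9.9630e-01  5.2590e-01] [0.6062 0.0453 0.1204] [[0.504, 0.864, -0.0], [0.864, -0.504, 0.0], [-0.0, -0.0, -1.0]] [ 0.1  0.5 -1.3] 0.05785859690024869
```

View pics/w4.png

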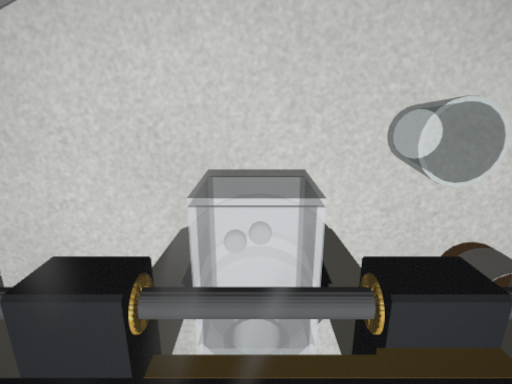

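View pics/s4c.png

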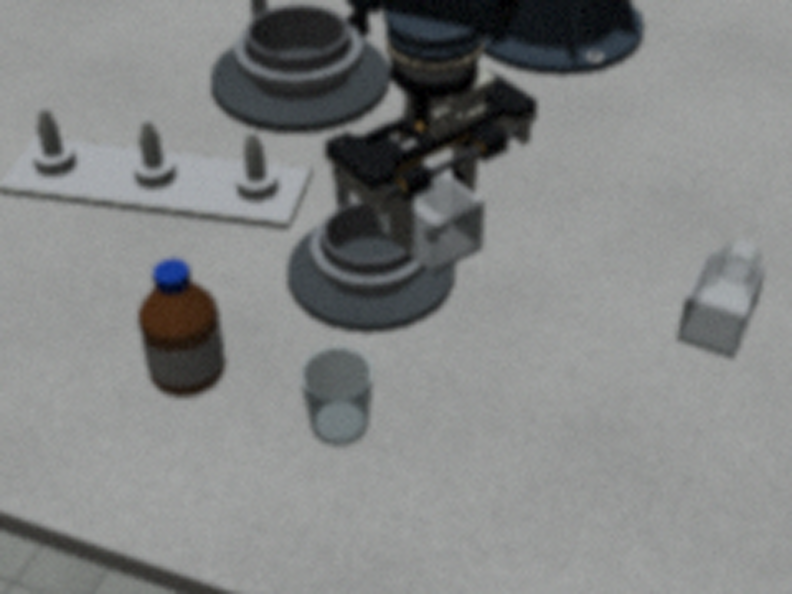

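Request:
send_rows(rows=[{"jaw":40,"x":0,"y":0,"z":-15,"wx":0,"wy":0,"wz":0},{"jaw":40,"x":0,"y":0,"z":-15,"wx":0,"wy":0,"wz":0},{"jaw":40,"x":0,"y":0,"z":-9,"wx":0,"wy":0,"wz":0},{"jaw":40,"x":0,"y":0,"z":4,"wx":5.2,"wy":-3,"wz":0},{"jaw":40,"x":0,"y":0,"z":4,"wx":5.2,"wy":-3,"wz":0},{"jaw":40,"x":0,"y":0,"z":4,"wx":5.2,"wy":-3,"wz":0},{"jaw":40,"x":0,"y":0,"z":4,"wx":5.2,"wy":-3,"wz":0},{"jaw":40,"x":0,"y":-1,"z":4,"wx":5.2,"wy":-3,"wz":0},{"jaw":40,"x":-1,"y":-1.6,"z":2,"wx":2.6,"wy":-1.5,"wz":0},{"jaw":40,"x":-1,"y":-1.6,"z":2,"wx":2.6,"wy":-1.5,"wz":0},{"jaw":40,"x":-1,"y":-1.6,"z":2,"wx":2.6,"wy":-1.5,"wz":0},{"jaw":40,"x":-1,"y":-1.6,"z":2,"wx":2.6,"wy":-1.5,"wz":0},{"jaw":40,"x":-1,"y":-1.6,"z":2,"wx":2.6,"wy":-1.5,"wz":0},{"jaw":40,"x":-1.5,"y":-2.5,"z":3,"wx":2.6,"wy":-1.5,"wz":0},{"jaw":40,"x":-1.5,"y":-2.5,"z":3,"wx":2.6,"wy":-1.5,"wz":0},{"jaw":40,"x":-1.5,"y":-2.5,"z":3,"wx":2.6,"wy":-1.5,"wz":0},{"jaw":40,"x":-1.5,"y":-2.5,"z":3,"wx":2.6,"wy":-1.5,"wz":0},{"jaw":40,"x":-1.5,"y":-2.5,"z":3,"wx":2.6,"wy":-1.5,"wz":0},{"jaw":40,"x":0,"y":0,"z":0,"wx":0,"wy":0,"wz":0}])

```text
time: 9.7
tool_pos: [0.5936, 0.023, 0.126]
ee_rot: [[0.253, 0.865, 0.434], [0.429, -0.502, 0.751], [0.867, -0.004, -0.498]]
contact_force: [0.3, 0.2, -1.8]
opening: 0.058
```

```bash
python3 snap.py wrist w5; python3 snap.py scene s5; python3 -c "
from snap import *
p,d,c=load('s5');crop(p,180,130,160,120,5,'pics/s5c.png')"
```

```text
9.7 [-0.4651  0.6437  1.8977  1.301   1.1158 -0.888 ] [0.5936 0.023  0.126 ] [[0.253, 0.865, 0.434], [0.429, -0.502, 0.751], [0.867, -0.004, -0.498]] [ 0.3  0.2 -1.8] 0.05795970316943438
9.75 [-0.4637  0.6426  1.8971  1.2991  1.1133 -0.8856] [0.5938 0.0232 0.126 ] [[0.253, 0.865, 0.433], [0.432, -0.501, 0.75], [0.866, -0.003, -0.5]] [-0.8 -0.5 -0.7] 0.05766562465737708
```

View pics/w5.png

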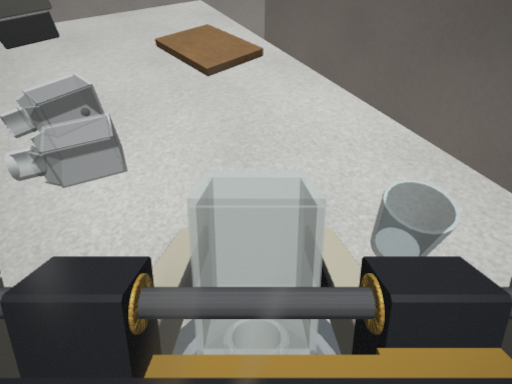

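View pics/s5c.png

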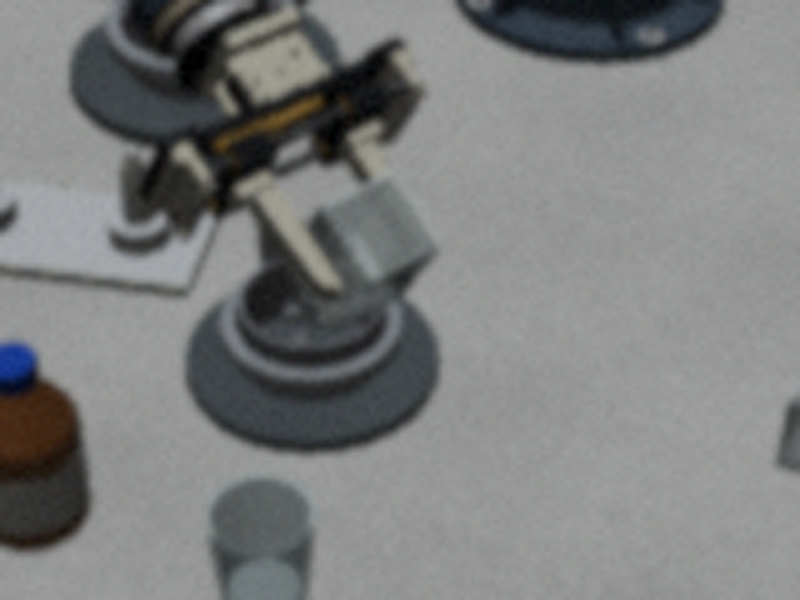

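The crop shows the mouth low over the jar, and both balls look to have left the bottle. I'll finish tipping to vertical.

Request:
send_rows(rows=[{"jaw":40,"x":-3,"y":-5,"z":4,"wx":4.33,"wy":-2.5,"wz":0},{"jaw":40,"x":-3,"y":-5,"z":4,"wx":4.33,"wy":-2.5,"wz":0},{"jaw":40,"x":-3,"y":-5.5,"z":3,"wx":4.33,"wy":-2.5,"wz":0},{"jaw":40,"x":-3.5,"y":-6,"z":3,"wx":4.33,"wy":-2.5,"wz":0},{"jaw":40,"x":-3.5,"y":-6,"z":2,"wx":4.33,"wy":-2.5,"wz":0},{"jaw":40,"x":-3.5,"y":-6,"z":2,"wx":4.33,"wy":-2.5,"wz":0},{"jaw":40,"x":0,"y":0,"z":0,"wx":0,"wy":0,"wz":0},{"jaw":40,"x":0,"y":0,"z":0,"wx":0,"wy":0,"wz":0},{"jaw":40,"x":0,"y":0,"z":0,"wx":0,"wy":0,"wz":0},{"jaw":40,"x":0,"y":0,"z":40,"wx":0,"wy":0,"wz":0},{"jaw":40,"x":0,"y":0,"z":40,"wx":0,"wy":0,"wz":0},{"jaw":40,"x":0,"y":0,"z":40,"wx":0,"wy":0,"wz":0},{"jaw":40,"x":0,"y":0,"z":0,"wx":0,"wy":0,"wz":0}])

```text
time: 10.88
tool_pos: [0.5754, -0.0095, 0.2717]
ee_rot: [[-0.008, 0.867, 0.499], [0.006, -0.499, 0.867], [1.0, 0.009, -0.001]]
contact_force: [0.6, -0.4, 0.0]
opening: 0.0577
```

```bash
python3 snap.py top t6; python3 snap.py scene s6; python3 -c "
from snap import *
p,d,c=load('s6');crop(p,120,110,160,120,5,'pics/s6c.png')
p,d,c=load('t6');crop(p,225,140,180,160,4.4,'pics/t6c.png')
c=calibration('scene');print([onz(c,120+x/5,110+y/5,.09).round(4).tolist() for x,y in((118,222),(275,240),(432,258))])
print([onz(c,120+x/5,110+y/5,.06).round(4).tolist() for x,y in((612,405),)])
"
```

```text
10.88 [-0.6122  0.6231  1.91    1.4964  1.6213 -0.9736] [ 0.5754 -0.0095  0.2717] [[-0.008, 0.867, 0.499], [0.006, -0.499, 0.867], [1.0, 0.009, -0.001]] [ 0.6 -0.4  0. ] 0.05767652186050953
10.93 [-0.6124  0.628   1.9114  1.4954  1.62   -0.9776] [ 0.575  -0.0093  0.2686] [[-0.005, 0.867, 0.499], [0.005, -0.499, 0.867], [1.0, 0.007, -0.002]] [ 0.3  0.7 -1.2] 0.05833777169320152
[[0.5407, -0.4316, 0.09], [0.5191, -0.3144, 0.09], [0.498, -0.1998, 0.09]]
[[0.568, -0.0333, 0.06]]
```

View pics/s6c.png

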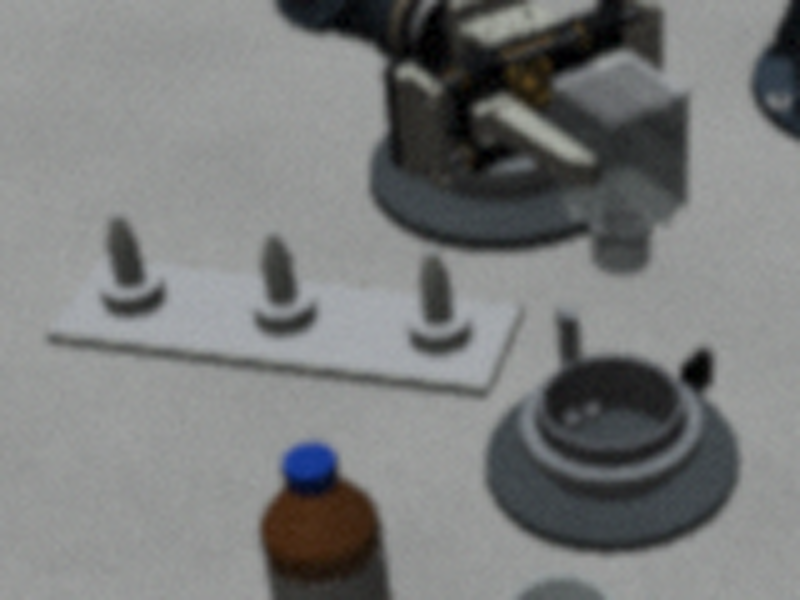

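View pics/t6c.png

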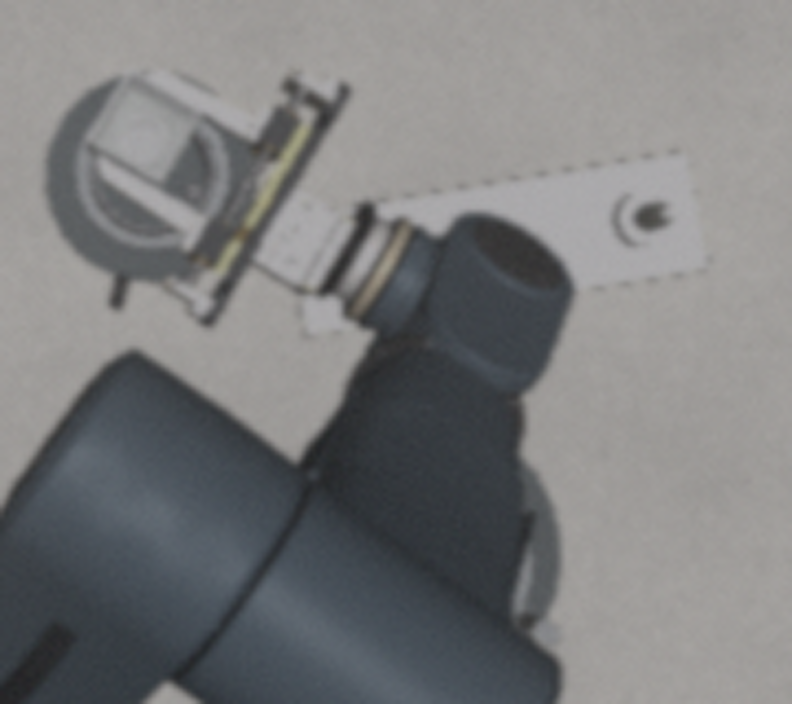

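Two glints in the jar at crop (570,415) and (592,405): bottle R's balls are in. The top and scene peg estimates differ by about 13 mm, so I'll look at the rack with the wrist camera before hanging. This bottle is now empty.

Request:
send_rows(rows=[{"jaw":40,"x":-12,"y":-26,"z":3,"wx":-5.2,"wy":3,"wz":0},{"jaw":40,"x":-12,"y":-26,"z":3,"wx":-5.2,"wy":3,"wz":0},{"jaw":40,"x":-12,"y":-26,"z":3,"wx":-5.2,"wy":3,"wz":0},{"jaw":40,"x":-12,"y":-26,"z":3,"wx":-5.2,"wy":3,"wz":0},{"jaw":40,"x":-12,"y":-26,"z":3,"wx":-5.2,"wy":3,"wz":0},{"jaw":40,"x":-12,"y":-26,"z":3,"wx":-5.2,"wy":3,"wz":0},{"jaw":40,"x":-12,"y":-26,"z":3,"wx":-5.2,"wy":3,"wz":0},{"jaw":40,"x":-12,"y":-26,"z":3,"wx":-5.2,"wy":3,"wz":0},{"jaw":40,"x":-12,"y":-26,"z":3,"wx":-5.2,"wy":3,"wz":0},{"jaw":40,"x":-12,"y":-26,"z":3,"wx":-5.2,"wy":3,"wz":0},{"jaw":40,"x":-12,"y":-26,"z":3,"wx":-5.2,"wy":3,"wz":0},{"jaw":40,"x":-12,"y":-26,"z":3,"wx":-5.2,"wy":3,"wz":0},{"jaw":40,"x":-12,"y":-26,"z":3,"wx":-5.2,"wy":3,"wz":0},{"jaw":40,"x":-12,"y":-26,"z":3,"wx":-5.2,"wy":3,"wz":0},{"jaw":40,"x":-12,"y":-26,"z":3,"wx":-5.2,"wy":3,"wz":0},{"jaw":40,"x":0,"y":0,"z":0,"wx":0,"wy":0,"wz":-7},{"jaw":40,"x":0,"y":0,"z":0,"wx":0,"wy":0,"wz":-7},{"jaw":40,"x":0,"y":0,"z":0,"wx":0,"wy":0,"wz":-7},{"jaw":40,"x":0,"y":0,"z":0,"wx":0,"wy":0,"wz":-7},{"jaw":40,"x":0,"y":0,"z":0,"wx":0,"wy":0,"wz":0}])

```text
time: 12.65
tool_pos: [0.3947, -0.3996, 0.3085]
ee_rot: [[0.851, 0.525, -0.001], [0.525, -0.851, 0.0], [-0.001, -0.001, -1.0]]
contact_force: [0.5, 0.7, -0.2]
opening: 0.0579
```

```bash
python3 snap.py wrist w7
```

```text
12.65 [-8.7410e-01  2.9740e-01  1.5014e+00 -7.0000e-04  1.3440e+00  1.4360e-01] [ 0.3947 -0.3996  0.3085] [[0.851, 0.525, -0.001], [0.525, -0.851, 0.0], [-0.001, -0.001, -1.0]] [ 0.5  0.7 -0.2] 0.05793712993008875
```

View pics/w7.png

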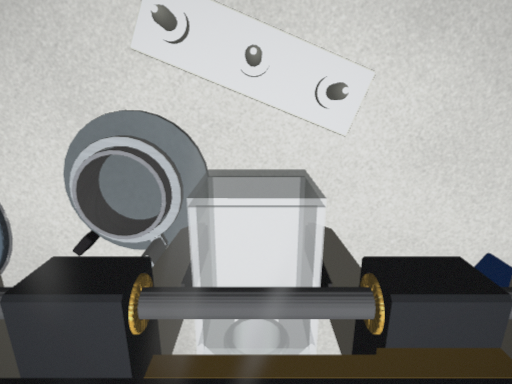

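The rack's three pegs show clearly, with tips at about (157,10), (253,48) and (345,91). The big lookalike station is at (130,185). I'll zoom in to measure.

```bash
python3 -c "
from snap import *
p,d,c=load('w7');crop(p,120,0,270,145,2.96,'pics/w7c.png');crop(p,50,100,180,170,4,'pics/w7d.png')"
```

```text
(no output)
```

View pics/w7c.png

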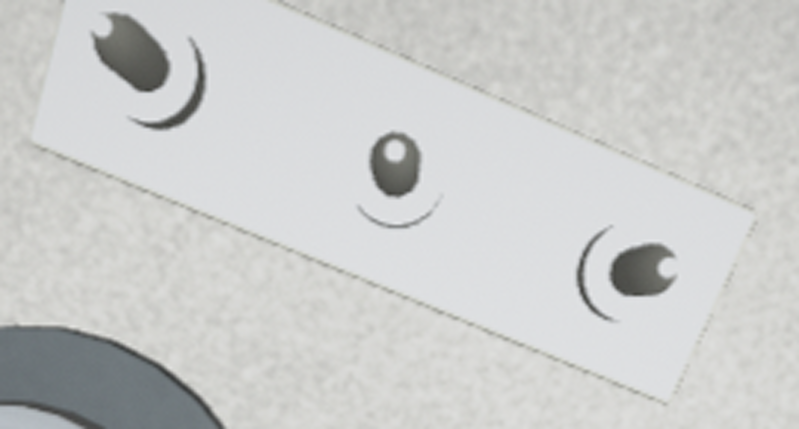

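View pics/w7d.png

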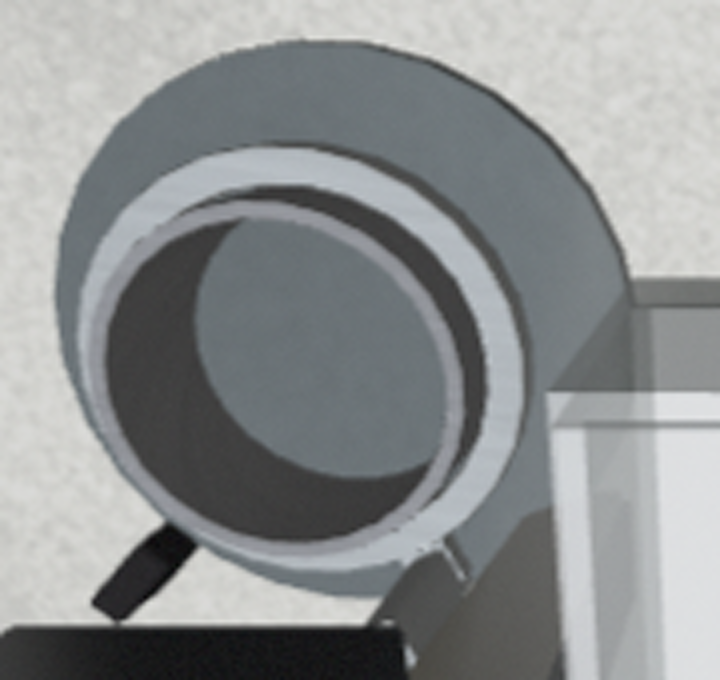

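```bash
python3 - <<'E'
from snap import *
p,d,c=load('w7')
S=lambda q,z:onz(c,120+q[0]/2.96,q[1]/2.96,z)
t=[S(q,.09) for q in((101,26),(395,150),(668,267))];print("tips",np.round(t,4).tolist(),np.linalg.norm(t[1]-t[0]),np.linalg.norm(t[2]-t[1]))
# corners z .012
k=[S(q,.012) for q in((31,143),(668,403),(755,210))];print("corners",np.round(k,4).tolist(),np.linalg.norm(k[1]-k[0]),np.linalg.norm(k[2]-k[1]))
ctr=(k[0]+k[2])/2;ax=(k[0]-k[1])/np.linalg.norm(k[0]-k[1]);print("pegs from plate",[ (ctr+ax*s).round(4).tolist() for s in(.12,0,-.12)],np.degrees(np.arctan2(ax[1],ax[0])))
D=lambda q,z:onz(c,50+q[0]/4,100+q[1]/4,z)[:2]
def circ(P):
    P=np.array(P);A=np.c_[2*P,np.ones(len(P))];x=np.linalg.lstsq(A,(P**2).sum(1),rcond=None)[0];return x[:2].round(4),np.sqrt(x[2]+x[:2]@x[:2]).round(4)
print("decoy disc",circ([D(q,.012) for q in((58,270),(80,190),(140,105),(230,52),(320,40),(430,62),(540,135),(600,210),(628,285),(370,595),(250,575))]))
for h in(.06,.075,.09):print("rim",h,circ([D(q,h) for q in((90,350),(120,280),(180,220),(250,202),(330,225),(400,275),(450,345),(462,400),(440,470),(380,530),(300,553),(200,530),(130,470))]))
print("lug",D((450,545),.1))
u,v=50+280//4,100+205//4
for q in((100,320),(455,440),(300,345),(250,203)):
  u,v=int(50+q[0]/4),int(100+q[1]/4);o,r=ray(c,u,v);print("depth",(o+r*d[v,u]).round(4))
E
```

```text
tips [[0.4858, -0.2066, 0.09], [0.5079, -0.3249, 0.09], [0.5292, -0.4428, 0.09]] 0.12032893106611227 0.11986345809762693
corners [[0.429, -0.1695, 0.012], [0.4897, -0.4995, 0.012], [0.5863, -0.4801, 0.012]] 0.3355546217450351 0.09860663345106738
pegs from plate [[0.486, -0.2067, 0.012], [0.5077, -0.3248, 0.012], [0.5294, -0.4428, 0.012]] 100.41394753952848
decoy disc (array([ 0.2537, -0.2635]), np.float64(0.1143))
rim 0.06 (array([ 0.2446, -0.2588]), np.float64(0.0655))
rim 0.075 (array([ 0.2525, -0.2624]), np.float64(0.0631))
rim 0.09 (array([ 0.2603, -0.266 ]), np.float64(0.0607))
lug [ 0.24531813 -0.34206936]
depth [ 0.2446 -0.2024  0.0781]
depth [ 0.2686 -0.3235  0.0774]
depth [ 0.2431 -0.2488  0.0158]
depth [ 0.3089 -0.2285  0.0787]
```

Tips and plate corners agree within 1 mm: p0 (.486,-.207), p1 (.508,-.325), p2 (.529,-.443). I'll tip the bottle and move it over peg 2.

Request:
send_rows(rows=[{"jaw":40,"x":10,"y":-2.3,"z":0,"wx":3.15,"wy":-5.1,"wz":0},{"jaw":40,"x":10,"y":-2.3,"z":0,"wx":3.15,"wy":-5.1,"wz":0},{"jaw":40,"x":10,"y":-2.3,"z":0,"wx":3.15,"wy":-5.1,"wz":0},{"jaw":40,"x":10,"y":-2.3,"z":0,"wx":3.15,"wy":-5.1,"wz":0},{"jaw":40,"x":10,"y":-2.3,"z":0,"wx":3.15,"wy":-5.1,"wz":0},{"jaw":40,"x":10,"y":-2.3,"z":0,"wx":3.15,"wy":-5.1,"wz":0},{"jaw":40,"x":10,"y":-2.3,"z":0,"wx":3.15,"wy":-5.1,"wz":0},{"jaw":40,"x":10,"y":-2.3,"z":0,"wx":3.15,"wy":-5.1,"wz":0},{"jaw":40,"x":10,"y":-2.3,"z":0,"wx":3.15,"wy":-5.1,"wz":0},{"jaw":40,"x":10,"y":-2.3,"z":0,"wx":3.15,"wy":-5.1,"wz":0},{"jaw":40,"x":10,"y":-2.3,"z":0,"wx":3.15,"wy":-5.1,"wz":0},{"jaw":40,"x":10,"y":-2.3,"z":0,"wx":3.15,"wy":-5.1,"wz":0},{"jaw":40,"x":10,"y":-2.3,"z":0,"wx":3.15,"wy":-5.1,"wz":0},{"jaw":40,"x":10,"y":-2.3,"z":0,"wx":3.15,"wy":-5.1,"wz":0},{"jaw":40,"x":10,"y":-2.3,"z":-20,"wx":3.15,"wy":-5.1,"wz":0},{"jaw":40,"x":0,"y":0,"z":-30,"wx":0,"wy":0,"wz":0},{"jaw":40,"x":0,"y":0,"z":-30,"wx":0,"wy":0,"wz":0},{"jaw":40,"x":0,"y":0,"z":-20,"wx":0,"wy":0,"wz":0},{"jaw":40,"x":0,"y":0,"z":0,"wx":0,"wy":0,"wz":0},{"jaw":40,"x":0,"y":0,"z":0,"wx":0,"wy":0,"wz":0}])

```text
time: 14.37
tool_pos: [0.5446, -0.4341, 0.2088]
ee_rot: [[-0.001, 0.526, 0.851], [0.006, -0.851, 0.526], [1.0, 0.005, -0.002]]
contact_force: [-0.4, -0.6, 0.2]
opening: 0.0578
```

```bash
python3 snap.py scene s8; python3 snap.py top t8; python3 -c "
from snap import *
p,d,c=load('s8');crop(p,90,90,160,120,5,'pics/s8c.png')
p,d,c=load('t8');crop(p,320,150,100,80,7,'pics/t8c.png')"
```

```text
14.37 [-1.1529  0.9131  1.4756  1.4704  1.6619 -0.828 ] [ 0.5446 -0.4341  0.2088] [[-0.001, 0.526, 0.851], [0.006, -0.851, 0.526], [1.0, 0.005, -0.002]] [-0.4 -0.6  0.2] 0.057755630264825566
14.42 [-1.1529  0.911   1.4749  1.4707  1.6622 -0.8272] [ 0.5447 -0.4345  0.2103] [[-0.002, 0.526, 0.851], [0.007, -0.851, 0.526], [1.0, 0.007, -0.002]] [ 0.1 -0.5 -1.1] 0.05783760091970718
```

View pics/s8c.png

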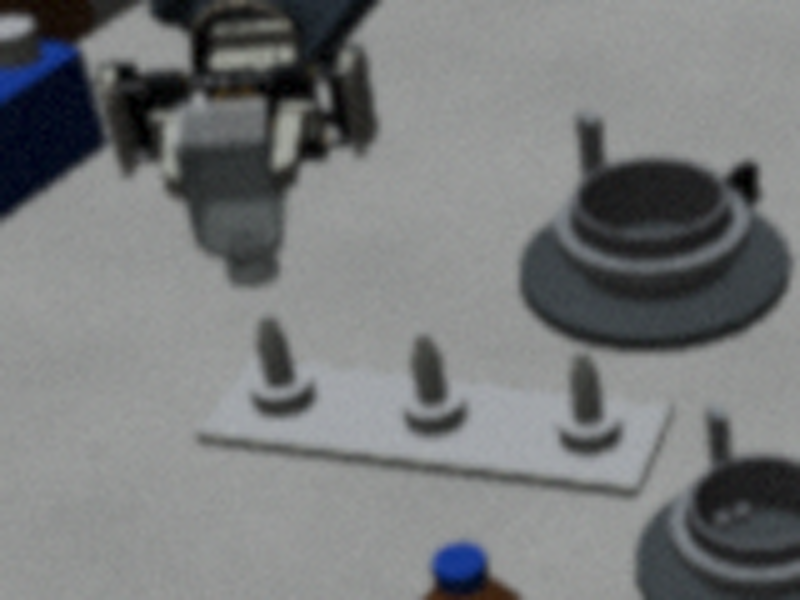

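View pics/t8c.png

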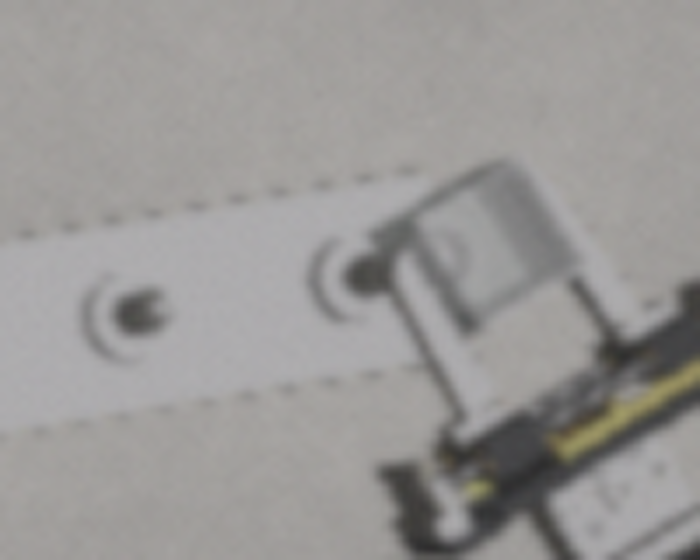

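Request:
send_rows(rows=[{"jaw":40,"x":0,"y":0,"z":-15,"wx":0,"wy":0,"wz":0},{"jaw":40,"x":0,"y":0,"z":-15,"wx":0,"wy":0,"wz":0},{"jaw":40,"x":0,"y":0,"z":-8,"wx":0,"wy":0,"wz":0},{"jaw":40,"x":0,"y":0,"z":-8,"wx":0,"wy":0,"wz":0},{"jaw":40,"x":0,"y":0,"z":-8,"wx":0,"wy":0,"wz":0},{"jaw":40,"x":0,"y":0,"z":0,"wx":0,"wy":0,"wz":0}])

```text
time: 14.97
tool_pos: [0.5443, -0.434, 0.1537]
ee_rot: [[0.0, 0.525, 0.851], [0.003, -0.851, 0.525], [1.0, 0.002, -0.002]]
contact_force: [-0.0, -0.5, 0.1]
opening: 0.058
```

Request:
send_rows(rows=[{"jaw":40,"x":0,"y":0,"z":-7,"wx":0,"wy":0,"wz":0},{"jaw":40,"x":0,"y":0,"z":-7,"wx":0,"wy":0,"wz":0},{"jaw":40,"x":0,"y":0,"z":-7,"wx":0,"wy":0,"wz":0},{"jaw":40,"x":0,"y":0,"z":0,"wx":0,"wy":0,"wz":0}])

```text
time: 15.3
tool_pos: [0.5443, -0.434, 0.1331]
ee_rot: [[0.0, 0.525, 0.851], [0.003, -0.851, 0.525], [1.0, 0.003, -0.002]]
contact_force: [-0.3, -0.3, -1.3]
opening: 0.0579
```

```bash
python3 snap.py scene s9;  python3 -c "
from snap import *
p,d,c=load('s9');crop(p,90,90,160,120,5,'pics/s9c.png')"
```

```text
15.3 [-1.1531  1.04    1.4457  1.4619  1.6519 -0.9223] [ 0.5443 -0.434   0.1331] [[0.0, 0.525, 0.851], [0.003, -0.851, 0.525], [1.0, 0.003, -0.002]] [-0.3 -0.3 -1.3] 0.057882351610790896
```

View pics/s9c.png

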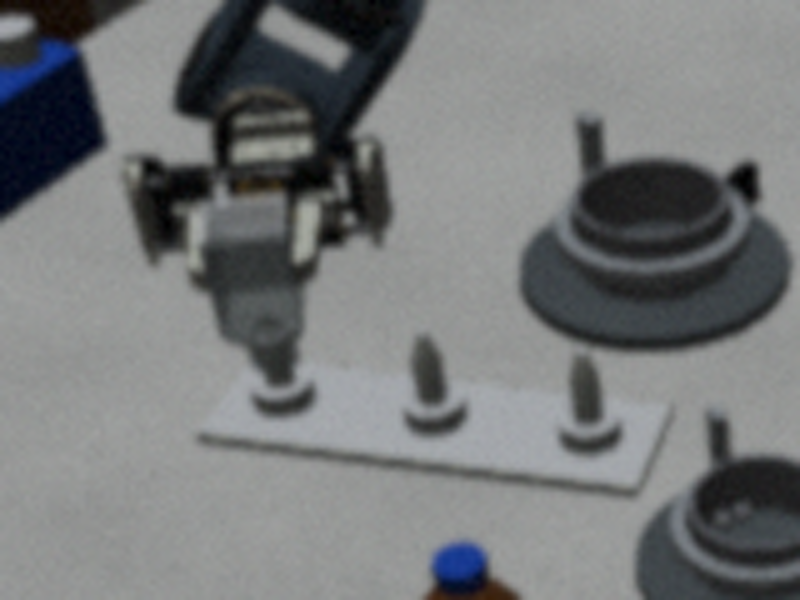

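The neck is sliding onto peg 2 with no force. Continuing down.

Request:
send_rows(rows=[{"jaw":40,"x":0,"y":0,"z":-5,"wx":0,"wy":0,"wz":0},{"jaw":40,"x":0,"y":0,"z":-5,"wx":0,"wy":0,"wz":0},{"jaw":40,"x":0,"y":0,"z":-4,"wx":0,"wy":0,"wz":0},{"jaw":40,"x":0,"y":0,"z":0,"wx":0,"wy":0,"wz":0}])

```text
time: 15.68
tool_pos: [0.5444, -0.4341, 0.1196]
ee_rot: [[-0.0, 0.525, 0.851], [0.004, -0.851, 0.525], [1.0, 0.003, -0.002]]
contact_force: [-0.2, 0.3, -1.4]
opening: 0.0582
```

Request:
send_rows(rows=[{"jaw":40,"x":0,"y":0,"z":-2,"wx":0,"wy":0,"wz":0},{"jaw":40,"x":0,"y":0,"z":0,"wx":0,"wy":0,"wz":0}])

```text
time: 15.85
tool_pos: [0.5445, -0.4343, 0.1184]
ee_rot: [[-0.001, 0.525, 0.851], [0.005, -0.851, 0.525], [1.0, 0.004, -0.002]]
contact_force: [-0.4, 0.3, -0.7]
opening: 0.058
```

Request:
send_rows(rows=[{"jaw":40,"x":0,"y":0,"z":-1.5,"wx":0,"wy":0,"wz":0},{"jaw":40,"x":0,"y":0,"z":-1,"wx":0,"wy":0,"wz":0},{"jaw":40,"x":0,"y":0,"z":0,"wx":0,"wy":0,"wz":0}])

```text
time: 16.1
tool_pos: [0.5445, -0.4343, 0.116]
ee_rot: [[-0.001, 0.525, 0.851], [0.005, -0.851, 0.525], [1.0, 0.004, -0.002]]
contact_force: [0.2, -0.1, -0.6]
opening: 0.0578
```

Request:
send_rows(rows=[{"jaw":60,"x":0,"y":0,"z":0,"wx":0,"wy":0,"wz":0},{"jaw":64,"x":0,"y":0,"z":0,"wx":0,"wy":0,"wz":0},{"jaw":70,"x":0,"y":0,"z":0,"wx":0,"wy":0,"wz":0},{"jaw":78,"x":0,"y":0,"z":0,"wx":0,"wy":0,"wz":0},{"jaw":82,"x":0,"y":0,"z":0,"wx":0,"wy":0,"wz":0},{"jaw":82,"x":0,"y":0,"z":0,"wx":0,"wy":0,"wz":0},{"jaw":82,"x":-12,"y":-8,"z":0,"wx":0,"wy":0,"wz":0},{"jaw":82,"x":-20,"y":-12,"z":0,"wx":0,"wy":0,"wz":0},{"jaw":82,"x":-25,"y":-15,"z":0,"wx":0,"wy":0,"wz":0},{"jaw":82,"x":-25,"y":-15,"z":0,"wx":0,"wy":0,"wz":0},{"jaw":82,"x":0,"y":0,"z":0,"wx":0,"wy":0,"wz":0}])

```text
time: 17.02
tool_pos: [0.4582, -0.4881, 0.1163]
ee_rot: [[-0.001, 0.522, 0.853], [0.006, -0.853, 0.522], [1.0, 0.006, -0.002]]
contact_force: [0.3, -0.8, -0.4]
opening: 0.082
```

```bash
python3 snap.py scene s10; python3 snap.py wrist w10; python3 -c "
from snap import *
p,d,c=load('s10');crop(p,90,90,160,120,5,'pics/s10c.png')"
```

```text
17.02 [-1.3037  1.0842  1.3925  1.3457  1.7414 -0.9312] [ 0.4582 -0.4881  0.1163] [[-0.001, 0.522, 0.853], [0.006, -0.853, 0.522], [1.0, 0.006, -0.002]] [ 0.3 -0.8 -0.4] 0.08202523861044178
17.07 [-1.3005  1.084   1.3938  1.3475  1.7399 -0.9315] [ 0.46   -0.4867  0.1162] [[-0.001, 0.522, 0.853], [0.005, -0.853, 0.522], [1.0, 0.005, -0.002]] [1.  0.8 0.4] 0.0818744054547119
```

View pics/s10c.png

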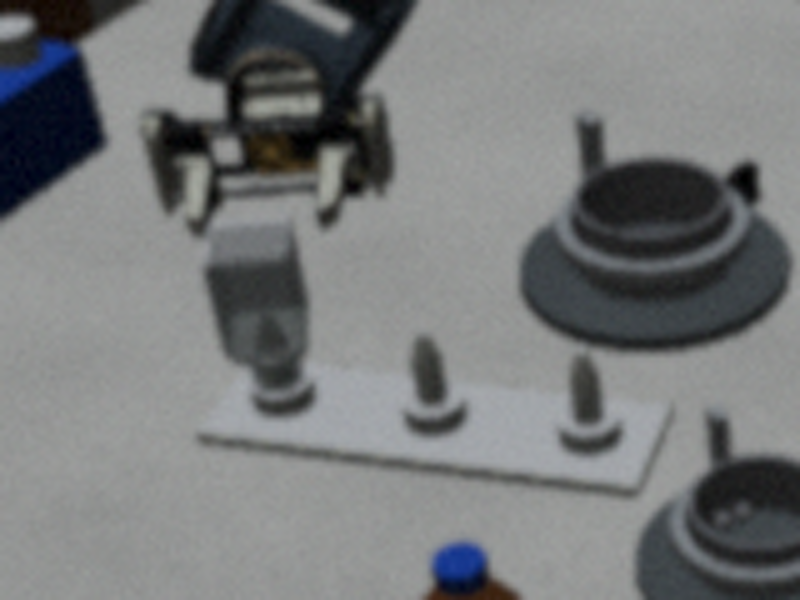

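View pics/w10.png

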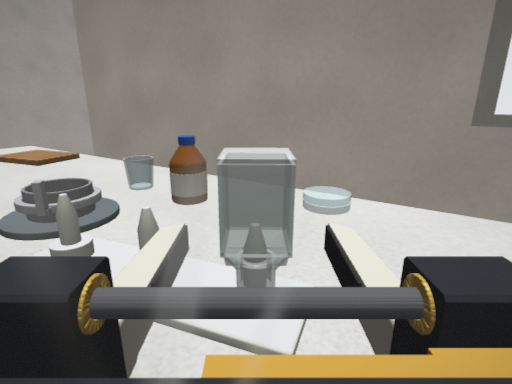

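Bottle R hangs upright on peg 2: its mouth is on the flange in the scene crop at (283,395), and the peg shows inside the neck in the wrist picture. The two balls in the jar are still visible. Going back for the middle bottle with a fresh look.

Request:
send_rows(rows=[{"jaw":93,"x":-5,"y":0,"z":25,"wx":0,"wy":0,"wz":0},{"jaw":93,"x":0,"y":0,"z":40,"wx":0,"wy":0,"wz":0},{"jaw":93,"x":0,"y":0,"z":40,"wx":0,"wy":0,"wz":0},{"jaw":93,"x":0,"y":25,"z":8,"wx":-3.15,"wy":5.1,"wz":0},{"jaw":93,"x":0,"y":25,"z":8,"wx":-3.15,"wy":5.1,"wz":0},{"jaw":93,"x":0,"y":25,"z":8,"wx":-3.15,"wy":5.1,"wz":0},{"jaw":93,"x":0,"y":25,"z":8,"wx":-3.15,"wy":5.1,"wz":0},{"jaw":93,"x":0,"y":25,"z":8,"wx":-3.15,"wy":5.1,"wz":0},{"jaw":93,"x":0,"y":25,"z":8,"wx":-3.15,"wy":5.1,"wz":0},{"jaw":93,"x":0,"y":25,"z":8,"wx":-3.15,"wy":5.1,"wz":0},{"jaw":93,"x":0,"y":25,"z":8,"wx":-3.15,"wy":5.1,"wz":0},{"jaw":93,"x":0,"y":25,"z":8,"wx":-3.15,"wy":5.1,"wz":0},{"jaw":93,"x":0,"y":25,"z":8,"wx":-3.15,"wy":5.1,"wz":0},{"jaw":93,"x":0,"y":25,"z":8,"wx":-3.15,"wy":5.1,"wz":0},{"jaw":93,"x":0,"y":25,"z":8,"wx":-3.15,"wy":5.1,"wz":0},{"jaw":93,"x":0,"y":25,"z":8,"wx":-3.15,"wy":5.1,"wz":0},{"jaw":93,"x":0,"y":25,"z":8,"wx":-3.15,"wy":5.1,"wz":0},{"jaw":93,"x":0,"y":25,"z":8,"wx":-3.15,"wy":5.1,"wz":0},{"jaw":93,"x":0,"y":35,"z":0,"wx":0,"wy":0,"wz":0},{"jaw":93,"x":0,"y":35,"z":0,"wx":0,"wy":0,"wz":0}])

```text
time: 18.78
tool_pos: [0.4576, -0.0366, 0.3413]
ee_rot: [[0.847, 0.531, -0.0], [0.531, -0.847, -0.001], [-0.001, 0.0, -1.0]]
contact_force: [-0.1, 0.1, 0.2]
opening: 0.0929
```

Request:
send_rows(rows=[{"jaw":93,"x":1,"y":35,"z":0,"wx":0,"wy":0,"wz":-4},{"jaw":93,"x":1,"y":35,"z":0,"wx":0,"wy":0,"wz":-4},{"jaw":93,"x":1,"y":35,"z":0,"wx":0,"wy":0,"wz":-4},{"jaw":93,"x":1,"y":35,"z":0,"wx":0,"wy":0,"wz":-4},{"jaw":93,"x":1,"y":35,"z":0,"wx":0,"wy":0,"wz":-4},{"jaw":93,"x":1,"y":35,"z":0,"wx":0,"wy":0,"wz":-4},{"jaw":93,"x":1,"y":35,"z":0,"wx":0,"wy":0,"wz":-4},{"jaw":93,"x":1,"y":35,"z":0,"wx":0,"wy":0,"wz":-4},{"jaw":93,"x":0,"y":35,"z":0,"wx":0,"wy":0,"wz":0},{"jaw":93,"x":0,"y":35,"z":0,"wx":0,"wy":0,"wz":0},{"jaw":93,"x":0,"y":25,"z":0,"wx":0,"wy":0,"wz":0},{"jaw":93,"x":0,"y":0,"z":0,"wx":0,"wy":0,"wz":0},{"jaw":93,"x":0,"y":0,"z":0,"wx":0,"wy":0,"wz":0}])

```text
time: 19.87
tool_pos: [0.4645, 0.3369, 0.3405]
ee_rot: [[1.0, 0.002, -0.001], [0.002, -1.0, -0.001], [-0.001, 0.001, -1.0]]
contact_force: [0.1, 0.6, 0.6]
opening: 0.0928
```

```bash
python3 snap.py wrist w11;python3 -c "
from snap import *
p,d,c=load('w11');crop(p,100,40,250,187,3.2,'pics/w11c.png')"
```

```text
19.87 [5.4630e-01 3.0330e-01 1.4175e+00 2.0000e-04 1.4223e+00 2.1146e+00] [0.4645 0.3369 0.3405] [[1.0, 0.002, -0.001], [0.002, -1.0, -0.001], [-0.001, 0.001, -1.0]] [0.1 0.6 0.6] 0.09276335463661617
```

View pics/w11.png

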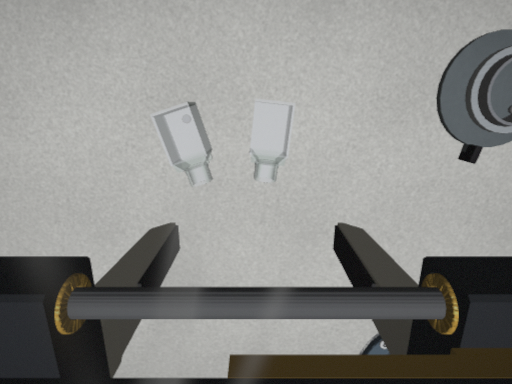

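View pics/w11c.png

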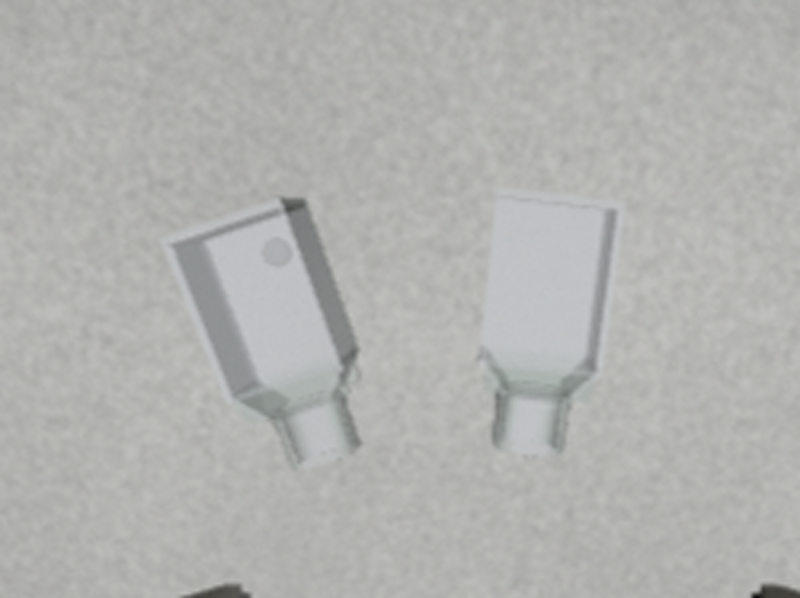

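Neither bottle has moved. The middle one, at crop (550,300), is plainly empty, and the left one holds one ball at (277,251). Measuring both.

```bash
python3 - <<'E'
from snap import *
from plan import *
im,d,c=load("w11")
S=lambda q,z:onz(c,100+q[0]/3.2,40+q[1]/3.2,z)[:2]
for n,bl,br,sl,sr,m1,m2 in(("M",(497,192),(619,207),(484,352),(597,373),(497,452),(564,453)),("L",(168,241),(284,200),(236,398),(345,360),(298,466),(360,446))):
    b1,b2,s1,s2=[S(q,.058) for q in(bl,br,sl,sr)];mo=(S(m1,.035)+S(m2,.035))/2;bc=(b1+b2)/2;sc=(s1+s2)/2
    a=np.arctan2(*(bc-mo)[[1,0]])
    print(n,"w",np.linalg.norm(b1-b2).round(4),np.linalg.norm(s1-s2).round(4),"len",np.linalg.norm(bc-sc).round(4),"mid",((bc+sc)/2).round(4),"ang",np.degrees(np.arctan2(*(bc-sc)[[1,0]])).round(1),"mouth",mo.round(4),np.linalg.norm(bc-mo).round(4),np.degrees(a).round(1))
# IK for lean 25 grasp & hang
def P(G,phi,s,g=.019):
    t,R=pose([0,0,0],phi,s,0,g);return np.array(G)+t,R
for n,G,phi,s in(("gM",[.504,.315,.030],-6.5,-25),("upM",[.504,.315,.17],-6.5,-25),("gL",[.494,.449,.03],17,-25),("p1up",[.5078,-.3248,.2],10,65),("p1",[.5078,-.3248,.114],10,65),("p0up",[.486,-.2066,.2],10,65),("p0",[.486,-.2066,.114],10,65),("jar",[.56,-.036,.15],60,65),("mid",[.45,-.25,.3],30,65),("mid",[.45,-.25,.3],30,-25)):
    t,R=P(G,phi,s);print(n,t.round(4),[q.round(2).tolist() for q in kin.ik(t,R,p,n=10)])
E
```

```text
M w 0.0549 0.0539 len 0.0735 mid [0.5048 0.3149] ang -5.2 mouth [0.4187 0.3216] 0.1232 -4.7
L w 0.0564 0.0553 len 0.076 mid [0.4959 0.4482] ang 19.1 mouth [0.4165 0.4234] 0.1212 17.9
gM [0.496  0.3159 0.0128] [[0.39, 0.86, 1.4, 0.22, 1.27, 1.97]]
upM [0.496  0.3159 0.1528] [[0.39, 0.68, 1.35, 0.21, 1.5, 2.02]]
gL [0.4863 0.4467 0.0128] [[0.62, 1.0, 1.1, 0.13, 1.46, 1.85]]
p1up [ 0.5248 -0.3218  0.192 ] [[-1.02, 0.5, 2.02, 1.59, 1.01, -0.87]]
p1 [ 0.5248 -0.3218  0.106 ] [[-1.02, 0.68, 2.02, 1.71, 1.02, -1.09]]
p0up [ 0.503  -0.2036  0.192 ] [[-0.9, 0.37, 2.27, 1.79, 0.95, -1.03]]
p0 [ 0.503  -0.2036  0.106 ] [[-0.9, 0.61, 2.27, 1.94, 1.03, -1.31]]
jar [ 0.5686 -0.0211  0.142 ] [[-0.59, 0.65, 1.91, 1.27, 1.24, -0.95]]
mid [ 0.4649 -0.2414  0.292 ] [[-1.08, 0.28, 2.0, 1.21, 1.32, -0.68]]
mid [ 0.443  -0.254   0.2828] [[-0.42, 0.37, 1.53, -0.35, 1.51, 0.69]]
```

Request:
send_rows(rows=[{"jaw":93,"x":6,"y":-4,"z":-20,"wx":0,"wy":0,"wz":-6},{"jaw":93,"x":7,"y":-5,"z":-30,"wx":0.65,"wy":6.22,"wz":0},{"jaw":93,"x":7,"y":-5,"z":-35,"wx":0.65,"wy":6.22,"wz":0},{"jaw":93,"x":6,"y":-4,"z":-35,"wx":0.65,"wy":6.22,"wz":0},{"jaw":93,"x":6,"y":-3,"z":-35,"wx":0.65,"wy":6.22,"wz":0},{"jaw":93,"x":0,"y":0,"z":-35,"wx":0,"wy":0,"wz":0},{"jaw":93,"x":0,"y":0,"z":0,"wx":0,"wy":0,"wz":0},{"jaw":93,"x":0,"y":0,"z":0,"wx":0,"wy":0,"wz":0}])

```text
time: 20.58
tool_pos: [0.4971, 0.3137, 0.151]
ee_rot: [[0.9, -0.106, -0.423], [-0.097, -0.994, 0.043], [-0.425, 0.002, -0.905]]
contact_force: [-0.2, 0.5, 0.8]
opening: 0.093
```

```bash
python3 snap.py wrist w12
```

```text
20.58 [0.3884 0.6889 1.3467 0.2022 1.4999 2.0111] [0.4971 0.3137 0.151 ] [[0.9, -0.106, -0.423], [-0.097, -0.994, 0.043], [-0.425, 0.002, -0.905]] [-0.2  0.5  0.8] 0.09296838241431474
```

View pics/w12.png

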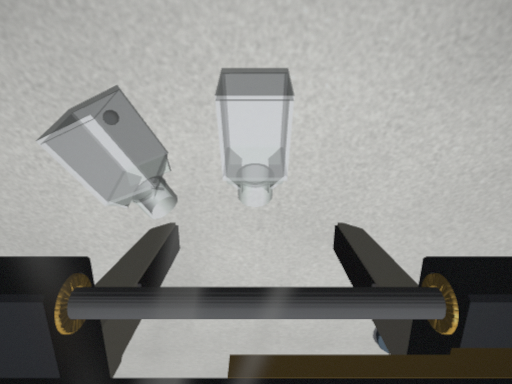

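Request:
send_rows(rows=[{"jaw":93,"x":0,"y":1,"z":-30,"wx":0,"wy":0,"wz":0},{"jaw":93,"x":0,"y":1,"z":-30,"wx":0,"wy":0,"wz":0},{"jaw":93,"x":0,"y":0,"z":-30,"wx":0,"wy":0,"wz":0},{"jaw":93,"x":0,"y":0,"z":-25,"wx":0,"wy":0,"wz":0},{"jaw":93,"x":0,"y":0,"z":-15,"wx":0,"wy":0,"wz":0},{"jaw":93,"x":0,"y":0,"z":-8,"wx":0,"wy":0,"wz":0},{"jaw":93,"x":0,"y":0,"z":0,"wx":0,"wy":0,"wz":0},{"jaw":75,"x":0,"y":0,"z":0,"wx":0,"wy":0,"wz":0},{"jaw":65,"x":0,"y":0,"z":0,"wx":0,"wy":0,"wz":0},{"jaw":60,"x":0,"y":0,"z":0,"wx":0,"wy":0,"wz":0},{"jaw":50,"x":0,"y":0,"z":0,"wx":0,"wy":0,"wz":0},{"jaw":40,"x":0,"y":0,"z":0,"wx":0,"wy":0,"wz":0},{"jaw":40,"x":0,"y":0,"z":0,"wx":0,"wy":0,"wz":0},{"jaw":40,"x":0,"y":0,"z":0,"wx":0,"wy":0,"wz":0}], force=40)

```text
time: 21.8
tool_pos: [0.4976, 0.3167, 0.0135]
ee_rot: [[0.901, -0.105, -0.421], [-0.095, -0.994, 0.044], [-0.423, 0.0, -0.906]]
contact_force: [-0.4, -0.5, 2.4]
opening: 0.058
```

```bash
python3 snap.py wrist w13
```

```text
21.8 [0.3922 0.8668 1.3911 0.2119 1.2795 1.9665] [0.4976 0.3167 0.0135] [[0.901, -0.105, -0.421], [-0.095, -0.994, 0.044], [-0.423, 0.0, -0.906]] [-0.4 -0.5  2.4] 0.057957903802667604
```

View pics/w13.png

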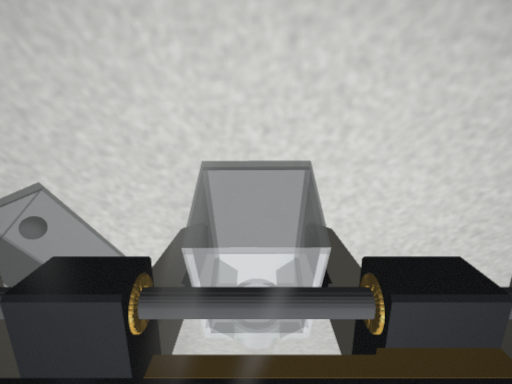

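The grip holds and the bottle is empty. Getting the offsets and the carrying path.

```bash
python3 - <<'E'
from snap import *
from plan import *
im,d,c=load("w13")
a=np.radians(-6);h=np.array([np.cos(a),np.sin(a)])
G=np.array([.5056,.3159])
for q,z in(((187,249),.058),((329,249),.058),((203,163),.0),((310,163),0.)):
    P=onz(c,*q,z)[:2];print(q,((P-G)@h).round(4))
L=.084;t=np.array([.985*.0,0])
for n,peg in(("p1",[.5078,-.3248]),("p0",[.486,-.2066])):
  for L in(.084,.087):
    P,R=pose(np.r_[peg,.030],10,65,0,0)
    x=R[:,0];z=R[:,2]
    # bottle axis vertical: grasp at mouth+L*Z
    T=np.r_[peg,.030+L]+.019*z;print(n,L,T.round(4))
E
```

```text
(187, 249) 0.0378
(329, 249) 0.0379
(203, 163) 0.0367
(310, 163) 0.0368
p1 0.084 [ 0.5248 -0.3218  0.106 ]
p1 0.087 [ 0.5248 -0.3218  0.109 ]
p0 0.084 [ 0.503  -0.2036  0.106 ]
p0 0.087 [ 0.503  -0.2036  0.109 ]
```

Request:
send_rows(rows=[{"jaw":40,"x":0,"y":0,"z":20,"wx":0,"wy":0,"wz":0},{"jaw":40,"x":0,"y":0,"z":35,"wx":0,"wy":0,"wz":0},{"jaw":40,"x":0,"y":0,"z":35,"wx":0,"wy":0,"wz":0},{"jaw":40,"x":0,"y":-10,"z":30,"wx":0,"wy":0,"wz":0},{"jaw":40,"x":-3,"y":-25,"z":20,"wx":0,"wy":0,"wz":2},{"jaw":40,"x":-3,"y":-35,"z":20,"wx":0,"wy":0,"wz":2},{"jaw":40,"x":-3,"y":-35,"z":20,"wx":0,"wy":0,"wz":2},{"jaw":40,"x":-3,"y":-35,"z":20,"wx":0,"wy":0,"wz":2},{"jaw":40,"x":-3,"y":-35,"z":20,"wx":0,"wy":0,"wz":2},{"jaw":40,"x":-3,"y":-35,"z":20,"wx":0,"wy":0,"wz":2},{"jaw":40,"x":-3,"y":-35,"z":10,"wx":0,"wy":0,"wz":3},{"jaw":40,"x":-3,"y":-35,"z":10,"wx":0,"wy":0,"wz":3},{"jaw":40,"x":-3,"y":-35,"z":10,"wx":0,"wy":0,"wz":3},{"jaw":40,"x":-3,"y":-35,"z":10,"wx":0,"wy":0,"wz":3},{"jaw":40,"x":-3,"y":-35,"z":10,"wx":0,"wy":0,"wz":3},{"jaw":40,"x":-3,"y":-35,"z":0,"wx":0,"wy":0,"wz":3},{"jaw":40,"x":-3,"y":-35,"z":0,"wx":0,"wy":0,"wz":3},{"jaw":40,"x":-3,"y":-35,"z":0,"wx":0,"wy":0,"wz":3},{"jaw":40,"x":-3,"y":-35,"z":0,"wx":0,"wy":0,"wz":0},{"jaw":40,"x":0,"y":-20,"z":0,"wx":0,"wy":0,"wz":0}])

```text
time: 23.52
tool_pos: [0.4516, -0.231, 0.3031]
ee_rot: [[0.785, 0.499, -0.367], [0.452, -0.867, -0.212], [-0.423, 0.001, -0.906]]
contact_force: [-0.6, 0.1, -1.1]
opening: 0.0578
```

```bash
python3 st.py
```

```text
23.52 [-0.3819, 0.3534, 1.5004, -0.3398, 1.5688, 0.7159] [0.4516, -0.231, 0.3031] [[0.785, 0.499, -0.367], [0.452, -0.867, -0.212], [-0.423, 0.001, -0.906]] [-0.6  0.1 -1.1] 0.0578
```

Request:
send_rows(rows=[{"jaw":40,"x":5,"y":-4.6,"z":0,"wx":3,"wy":-5.2,"wz":0},{"jaw":40,"x":5,"y":-4.6,"z":0,"wx":3,"wy":-5.2,"wz":0},{"jaw":40,"x":5,"y":-4.6,"z":0,"wx":3,"wy":-5.2,"wz":0},{"jaw":40,"x":5,"y":-4.6,"z":0,"wx":3,"wy":-5.2,"wz":0},{"jaw":40,"x":5,"y":-4.6,"z":0,"wx":3,"wy":-5.2,"wz":0},{"jaw":40,"x":5,"y":-4.6,"z":0,"wx":3,"wy":-5.2,"wz":0},{"jaw":40,"x":5,"y":-4.6,"z":0,"wx":3,"wy":-5.2,"wz":0},{"jaw":40,"x":5,"y":-4.6,"z":0,"wx":3,"wy":-5.2,"wz":0},{"jaw":40,"x":5,"y":-4.6,"z":0,"wx":3,"wy":-5.2,"wz":0},{"jaw":40,"x":5,"y":-4.6,"z":0,"wx":3,"wy":-5.2,"wz":0},{"jaw":40,"x":5,"y":-4.6,"z":0,"wx":3,"wy":-5.2,"wz":0},{"jaw":40,"x":5,"y":-4.6,"z":0,"wx":3,"wy":-5.2,"wz":0},{"jaw":40,"x":5,"y":-4.6,"z":0,"wx":3,"wy":-5.2,"wz":0},{"jaw":40,"x":5,"y":-4.6,"z":0,"wx":3,"wy":-5.2,"wz":0},{"jaw":40,"x":4,"y":-4.6,"z":0,"wx":3,"wy":-5.2,"wz":0},{"jaw":40,"x":0,"y":0,"z":-15,"wx":0,"wy":0,"wz":-5},{"jaw":40,"x":0,"y":0,"z":-15,"wx":0,"wy":0,"wz":-5},{"jaw":40,"x":0,"y":0,"z":-15,"wx":0,"wy":0,"wz":-5},{"jaw":40,"x":0,"y":0,"z":-15,"wx":0,"wy":0,"wz":-5},{"jaw":40,"x":0,"y":0,"z":-20,"wx":0,"wy":0,"wz":0}])

```text
time: 25.18
tool_pos: [0.5258, -0.296, 0.2226]
ee_rot: [[0.418, 0.168, 0.893], [0.071, -0.986, 0.153], [0.906, -0.0, -0.424]]
contact_force: [0.8, -0.8, 0.2]
opening: 0.058
```

```bash
python3 st.py
```

```text
25.18 [-0.9896, 0.4056, 2.0574, 1.5906, 0.9796, -0.8048] [0.5258, -0.296, 0.2226] [[0.418, 0.168, 0.893], [0.071, -0.986, 0.153], [0.906, -0.0, -0.424]] [ 0.8 -0.8  0.2] 0.058
```

Request:
send_rows(rows=[{"jaw":40,"x":-1,"y":-13,"z":0,"wx":0,"wy":0,"wz":0},{"jaw":40,"x":-1.5,"y":-13,"z":0,"wx":0,"wy":0,"wz":0},{"jaw":40,"x":0,"y":0,"z":0,"wx":0,"wy":0,"wz":0},{"jaw":40,"x":0,"y":0,"z":0,"wx":0,"wy":0,"wz":0}])

```text
time: 25.52
tool_pos: [0.5241, -0.3251, 0.2241]
ee_rot: [[0.415, 0.172, 0.893], [0.074, -0.985, 0.155], [0.907, 0.002, -0.422]]
contact_force: [-0.2, -0.1, -1.6]
opening: 0.0578
```

```bash
python3 snap.py scene s14; python3 -c "
from snap import *
p,d,c=load('s14');crop(p,90,90,160,120,5,'pics/s14c.png')"
```

```text
25.52 [-1.0286  0.4341  2.002   1.5429  1.0077 -0.7761] [ 0.5241 -0.3251  0.2241] [[0.415, 0.172, 0.893], [0.074, -0.985, 0.155], [0.907, 0.002, -0.422]] [-0.2 -0.1 -1.6] 0.05777874245802359
```

View pics/s14c.png

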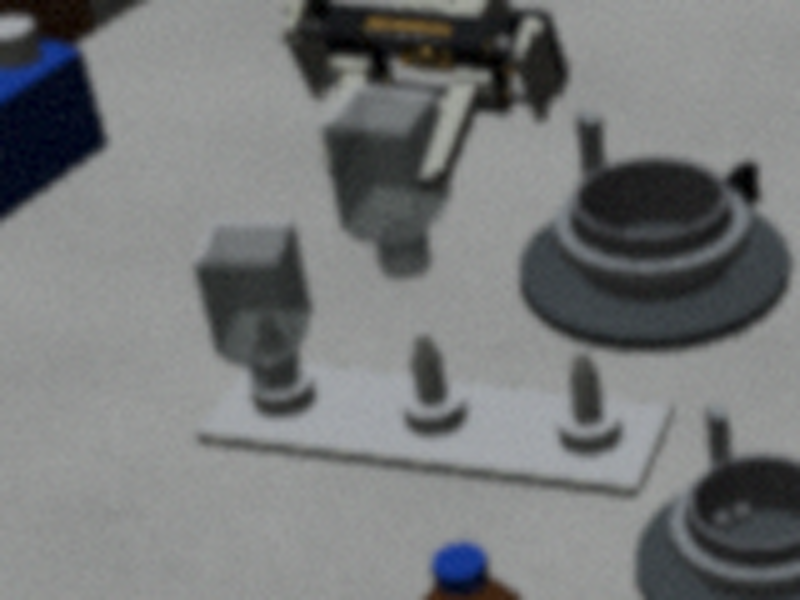

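Request:
send_rows(rows=[{"jaw":40,"x":-1,"y":3,"z":-10,"wx":0,"wy":0,"wz":0},{"jaw":40,"x":0,"y":0,"z":-15,"wx":0,"wy":0,"wz":0},{"jaw":40,"x":0,"y":0,"z":-15,"wx":0,"wy":0,"wz":0},{"jaw":40,"x":0,"y":0,"z":-8,"wx":0,"wy":0,"wz":0},{"jaw":40,"x":0,"y":0,"z":-8,"wx":0,"wy":0,"wz":0},{"jaw":40,"x":0,"y":0,"z":-8,"wx":0,"wy":0,"wz":0},{"jaw":40,"x":0,"y":0,"z":-8,"wx":0,"wy":0,"wz":0},{"jaw":40,"x":0,"y":0,"z":0,"wx":0,"wy":0,"wz":0}])

```text
time: 26.23
tool_pos: [0.5228, -0.3201, 0.1499]
ee_rot: [[0.417, 0.173, 0.892], [0.072, -0.985, 0.157], [0.906, -0.001, -0.423]]
contact_force: [-0.6, -0.1, -1.5]
opening: 0.0574
```

Request:
send_rows(rows=[{"jaw":40,"x":0,"y":0,"z":-7,"wx":0,"wy":0,"wz":0},{"jaw":40,"x":0,"y":0,"z":-7,"wx":0,"wy":0,"wz":0},{"jaw":40,"x":0,"y":0,"z":0,"wx":0,"wy":0,"wz":0}])

```text
time: 26.48
tool_pos: [0.5228, -0.3201, 0.136]
ee_rot: [[0.417, 0.173, 0.892], [0.072, -0.985, 0.157], [0.906, -0.001, -0.423]]
contact_force: [-0.7, -0.3, -1.7]
opening: 0.0581
```

```bash
python3 snap.py scene s15; python3 -c "
from snap import *
p,d,c=load('s15');crop(p,90,90,160,120,5,'pics/s15c.png')"
```

```text
26.48 [-1.0254  0.6126  2.0308  1.673   1.0139 -1.0172] [ 0.5228 -0.3201  0.136 ] [[0.417, 0.173, 0.892], [0.072, -0.985, 0.157], [0.906, -0.001, -0.423]] [-0.7 -0.3 -1.7] 0.058132137057759714
```

View pics/s15c.png

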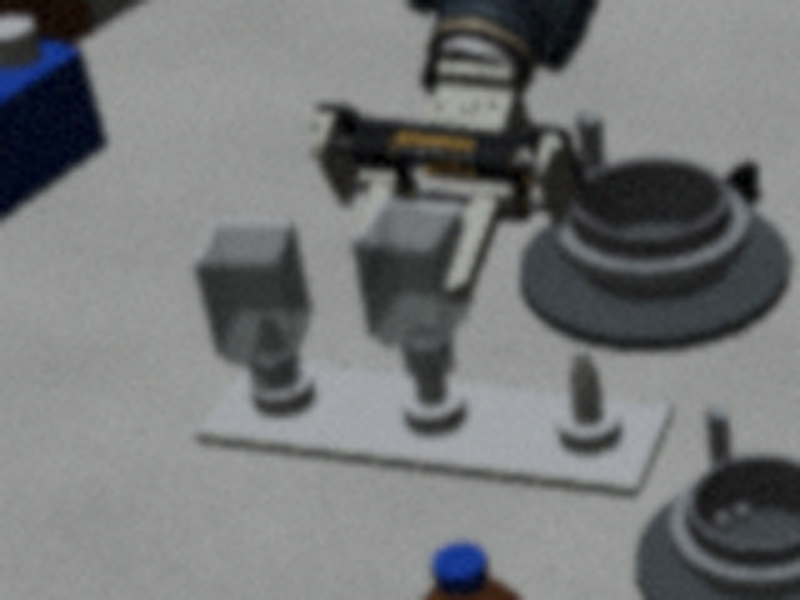

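Peg 1 is inside the neck and there is no contact force. Correcting y by -2 mm and finishing the descent.

Request:
send_rows(rows=[{"jaw":40,"x":0,"y":-2,"z":-6,"wx":0,"wy":0,"wz":0},{"jaw":40,"x":0,"y":0,"z":-6,"wx":0,"wy":0,"wz":0},{"jaw":40,"x":0,"y":0,"z":-6,"wx":0,"wy":0,"wz":0},{"jaw":40,"x":0,"y":0,"z":-5,"wx":0,"wy":0,"wz":0},{"jaw":40,"x":0,"y":0,"z":0,"wx":0,"wy":0,"wz":0}])

```text
time: 26.95
tool_pos: [0.5227, -0.3221, 0.1129]
ee_rot: [[0.417, 0.173, 0.892], [0.072, -0.985, 0.157], [0.906, -0.002, -0.423]]
contact_force: [1.1, -0.1, -1.0]
opening: 0.058
```

Request:
send_rows(rows=[{"jaw":40,"x":0,"y":0,"z":-2,"wx":0,"wy":0,"wz":0},{"jaw":40,"x":0,"y":0,"z":-2,"wx":0,"wy":0,"wz":0},{"jaw":40,"x":0,"y":0,"z":0,"wx":0,"wy":0,"wz":0}])

```text
time: 27.2
tool_pos: [0.523, -0.3223, 0.1099]
ee_rot: [[0.416, 0.173, 0.893], [0.073, -0.985, 0.157], [0.906, -0.0, -0.422]]
contact_force: [-0.5, 0.0, -2.3]
opening: 0.0581
```

Request:
send_rows(rows=[{"jaw":40,"x":0,"y":0,"z":-1,"wx":0,"wy":0,"wz":0},{"jaw":60,"x":0,"y":0,"z":0,"wx":0,"wy":0,"wz":0},{"jaw":64,"x":0,"y":0,"z":0,"wx":0,"wy":0,"wz":0},{"jaw":70,"x":0,"y":0,"z":0,"wx":0,"wy":0,"wz":0},{"jaw":76,"x":0,"y":0,"z":0,"wx":0,"wy":0,"wz":0},{"jaw":80,"x":0,"y":0,"z":0,"wx":0,"wy":0,"wz":0},{"jaw":80,"x":0,"y":0,"z":0,"wx":0,"wy":0,"wz":0},{"jaw":80,"x":-9,"y":-1.6,"z":4.2,"wx":0,"wy":0,"wz":0},{"jaw":80,"x":-18,"y":-3,"z":8.5,"wx":0,"wy":0,"wz":0},{"jaw":80,"x":-27,"y":-4.8,"z":12.6,"wx":0,"wy":0,"wz":0},{"jaw":80,"x":-27,"y":-4.8,"z":12.6,"wx":0,"wy":0,"wz":0},{"jaw":80,"x":0,"y":0,"z":0,"wx":0,"wy":0,"wz":0}])

```text
time: 28.2
tool_pos: [0.439, -0.3379, 0.1488]
ee_rot: [[0.416, 0.17, 0.893], [0.073, -0.985, 0.154], [0.906, 0.001, -0.422]]
contact_force: [0.1, 0.1, 0.6]
opening: 0.0799
```

```bash
python3 snap.py wrist w16; python3 snap.py scene s16; python3 -c "
from snap import *
p,d,c=load('s16');crop(p,90,90,160,120,5,'pics/s16c.png')"
```

```text
28.2 [-1.215   0.5549  2.1055  1.5177  1.1022 -1.0372] [ 0.439  -0.3379  0.1488] [[0.416, 0.17, 0.893], [0.073, -0.985, 0.154], [0.906, 0.001, -0.422]] [0.1 0.1 0.6] 0.07988437180420792
28.25 [-1.2119  0.5568  2.1044  1.5212  1.1007 -1.0381] [ 0.4403 -0.3378  0.1482] [[0.416, 0.17, 0.893], [0.073, -0.985, 0.153], [0.907, 0.001, -0.422]] [-0.1  0.3  0.3] 0.07974928828283746
```

View pics/s16c.png

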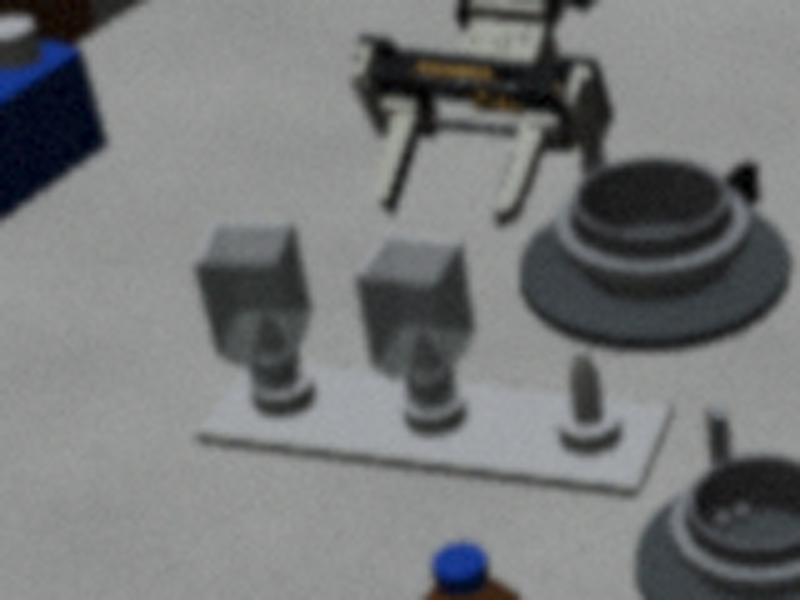

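View pics/w16.png

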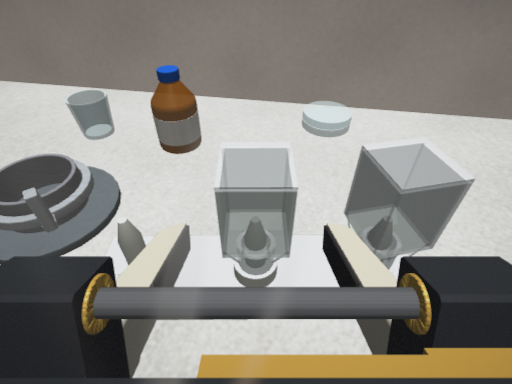

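Both bottles hang with the pegs visible inside their necks, at wrist (256,235) and (382,235). Now the last bottle, which has one ball.

Request:
send_rows(rows=[{"jaw":93,"x":-5,"y":0,"z":35,"wx":0,"wy":0,"wz":5},{"jaw":93,"x":-5,"y":0,"z":38,"wx":0,"wy":0,"wz":5},{"jaw":93,"x":-5,"y":0,"z":38,"wx":0,"wy":0,"wz":5},{"jaw":93,"x":-5,"y":0,"z":38,"wx":0,"wy":0,"wz":5},{"jaw":93,"x":0,"y":25,"z":0,"wx":-3,"wy":5.2,"wz":0},{"jaw":93,"x":0,"y":25,"z":0,"wx":-3,"wy":5.2,"wz":0},{"jaw":93,"x":0,"y":25,"z":0,"wx":-3,"wy":5.2,"wz":0},{"jaw":93,"x":0,"y":25,"z":0,"wx":-3,"wy":5.2,"wz":0},{"jaw":93,"x":0,"y":25,"z":0,"wx":-3,"wy":5.2,"wz":0},{"jaw":93,"x":0,"y":25,"z":0,"wx":-3,"wy":5.2,"wz":0},{"jaw":93,"x":0,"y":25,"z":0,"wx":-3,"wy":5.2,"wz":0},{"jaw":93,"x":0,"y":25,"z":0,"wx":-3,"wy":5.2,"wz":0},{"jaw":93,"x":0,"y":25,"z":0,"wx":-3,"wy":5.2,"wz":0},{"jaw":93,"x":0,"y":25,"z":0,"wx":-3,"wy":5.2,"wz":0},{"jaw":93,"x":0,"y":25,"z":0,"wx":-3,"wy":5.2,"wz":0},{"jaw":93,"x":0,"y":25,"z":0,"wx":-3,"wy":5.2,"wz":0},{"jaw":93,"x":0,"y":25,"z":0,"wx":-3,"wy":5.2,"wz":0},{"jaw":93,"x":0,"y":25,"z":0,"wx":-3,"wy":5.2,"wz":0},{"jaw":93,"x":0,"y":25,"z":0,"wx":-3,"wy":5.2,"wz":0},{"jaw":93,"x":0,"y":0,"z":0,"wx":0,"wy":0,"wz":0}])

```text
time: 29.97
tool_pos: [0.4223, 0.0432, 0.2939]
ee_rot: [[0.778, 0.505, -0.373], [0.456, -0.863, -0.216], [-0.431, -0.002, -0.902]]
contact_force: [1.1, 0.2, -0.7]
opening: 0.0929
```

Request:
send_rows(rows=[{"jaw":93,"x":5,"y":34,"z":-8,"wx":0,"wy":0,"wz":-1},{"jaw":93,"x":5,"y":34,"z":-8,"wx":0,"wy":0,"wz":-1},{"jaw":93,"x":5,"y":34,"z":-8,"wx":0,"wy":0,"wz":-1},{"jaw":93,"x":5,"y":34,"z":-8,"wx":0,"wy":0,"wz":-1},{"jaw":93,"x":5,"y":34,"z":-8,"wx":0,"wy":0,"wz":-1},{"jaw":93,"x":5,"y":34,"z":-8,"wx":0,"wy":0,"wz":-1},{"jaw":93,"x":5,"y":34,"z":-8,"wx":0,"wy":0,"wz":-1},{"jaw":93,"x":5,"y":34,"z":-8,"wx":0,"wy":0,"wz":-1},{"jaw":93,"x":5,"y":34,"z":-8,"wx":0,"wy":0,"wz":-1},{"jaw":93,"x":5,"y":34,"z":-8,"wx":0,"wy":0,"wz":-1},{"jaw":93,"x":5,"y":34,"z":-8,"wx":0,"wy":0,"wz":-1},{"jaw":93,"x":5,"y":20,"z":-8,"wx":0,"wy":0,"wz":-1},{"jaw":93,"x":0,"y":0,"z":0,"wx":0,"wy":0,"wz":0},{"jaw":93,"x":0,"y":0,"z":0,"wx":0,"wy":0,"wz":0}])

```text
time: 31.13
tool_pos: [0.4813, 0.433, 0.1987]
ee_rot: [[0.861, 0.311, -0.403], [0.281, -0.951, -0.132], [-0.425, 0.001, -0.905]]
contact_force: [-0.9, -0.5, -0.3]
opening: 0.0928
```

```bash
python3 snap.py wrist w17
```

```text
31.13 [0.6082 0.7825 1.0542 0.1237 1.726  1.8563] [0.4813 0.433  0.1987] [[0.861, 0.311, -0.403], [0.281, -0.951, -0.132], [-0.425, 0.001, -0.905]] [-0.9 -0.5 -0.3] 0.09276350899993129
```

View pics/w17.png

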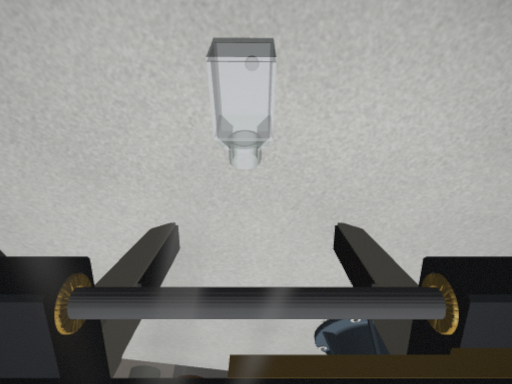

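```bash
python3 - <<'E'
from snap import *
im,d,c=load("w17")
b1,b2,s1,s2=[onz(c,*q,.058)[:2] for q in((207,60),(277,60),(218,139),(271,139))];mo=(onz(c,230,166,.035)+onz(c,260,166,.035))[:2]/2
bc=(b1+b2)/2;sc=(s1+s2)/2
print(np.linalg.norm(b1-b2),np.linalg.norm(s1-s2),np.linalg.norm(bc-sc),(bc+sc)/2,np.degrees(np.arctan2(*(bc-sc)[[1,0]])),mo,bc,np.linalg.norm(bc-mo),np.degrees(np.arctan2(*(bc-mo)[[1,0]])))
E
```

```text
0.05785526915011315 0.05259466188304651 0.07575187880547075 [0.4956301 0.4502252] 18.276789008821222 [0.41115552 0.4238747 ] [0.5315953  0.46210339] 0.12636127769888922 17.609914840320055
```

Request:
send_rows(rows=[{"jaw":93,"x":3,"y":7,"z":-20,"wx":0,"wy":0,"wz":0},{"jaw":93,"x":3,"y":7,"z":-30,"wx":0,"wy":0,"wz":0},{"jaw":93,"x":0,"y":0,"z":-30,"wx":0,"wy":0,"wz":0},{"jaw":93,"x":0,"y":0,"z":-30,"wx":0,"wy":0,"wz":0},{"jaw":93,"x":0,"y":0,"z":-30,"wx":0,"wy":0,"wz":0},{"jaw":93,"x":0,"y":0,"z":-25,"wx":0,"wy":0,"wz":0},{"jaw":93,"x":0,"y":0,"z":-15,"wx":0,"wy":0,"wz":0},{"jaw":93,"x":0,"y":0,"z":-6,"wx":0,"wy":0,"wz":0},{"jaw":93,"x":0,"y":0,"z":0,"wx":0,"wy":0,"wz":0},{"jaw":75,"x":0,"y":0,"z":0,"wx":0,"wy":0,"wz":0},{"jaw":65,"x":0,"y":0,"z":0,"wx":0,"wy":0,"wz":0},{"jaw":60,"x":0,"y":0,"z":0,"wx":0,"wy":0,"wz":0},{"jaw":50,"x":0,"y":0,"z":0,"wx":0,"wy":0,"wz":0},{"jaw":40,"x":0,"y":0,"z":0,"wx":0,"wy":0,"wz":0},{"jaw":40,"x":0,"y":0,"z":0,"wx":0,"wy":0,"wz":0},{"jaw":40,"x":0,"y":0,"z":0,"wx":0,"wy":0,"wz":0}], force=40)

```text
time: 32.52
tool_pos: [0.4881, 0.4466, 0.0145]
ee_rot: [[0.862, 0.309, -0.402], [0.28, -0.951, -0.131], [-0.423, 0.0, -0.906]]
contact_force: [-0.1, 0.1, 3.9]
opening: 0.0579
```

```bash
python3 snap.py wrist w18; python3 - <<'E'
from snap import *
im,d,c=load("w18");o=observe();R=np.array(o["ee_rot"]);G=np.array(o["tool_pos"])-.019*R[:,2];print("G",G.round(4))
h=np.r_[R[:2,0]]/np.linalg.norm(R[:2,0])
for v in range(235,265,5):print(v,[((onz(c,256,v,.058)[:2]-G[:2])@h).round(4)])
E
```

```text
32.52 [0.6175 1.0018 1.0957 0.1273 1.4639 1.834 ] [0.4881 0.4466 0.0145] [[0.862, 0.309, -0.402], [0.28, -0.951, -0.131], [-0.423, 0.0, -0.906]] [-0.1  0.1  3.9] 0.057879215799693684
G [0.4957 0.4491 0.0317]
235 [np.float64(0.0452)]
240 [np.float64(0.0423)]
245 [np.float64(0.0393)]
250 [np.float64(0.0361)]
255 [np.float64(0.0329)]
260 [np.float64(0.0295)]
```

View pics/w18.png

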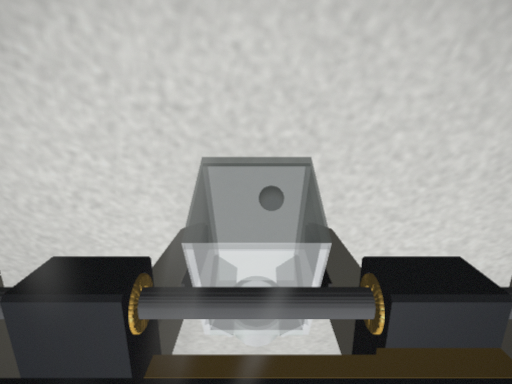

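The grip is good: edge at row 243, ball at (271,197). Computing the pour path with the leaning grasp.

```bash
python3 - <<'E'
from plan import *
J=np.array([.560,-.036]);h=np.array([.5,.866,0])
def tcp(b,phi=60,off=.010,zz=None):
    a=np.radians(phi);h=np.array([np.cos(a),np.sin(a),0]);bb=np.radians(b)
    bx=np.cos(bb)*h+np.sin(bb)*Z; dn=-np.cos(bb)*Z+np.sin(bb)*h   # bottle "down" direction
    M=np.r_[J+h[:2]*off,np.interp(b,[0,30,45,90],[.100,.076,.066,.060]) if zz is None else zz]
    G=M+.084*bx-.0027*dn
    s=np.radians(b-25);x=np.cos(s)*h+np.sin(s)*Z;z=-np.cos(s)*Z+np.sin(s)*h
    return G+.019*z,np.c_[x,np.cross(z,x),z]
pr=None
for b in(0,15,30,45,60,75,90):
    P,R=tcp(b);print(b,P.round(4),(1000*(P-pr)).round(1) if pr is not None else "",[q.round(2).tolist() for q in kin.ik(P,R,p,n=8)]);pr=P
E
```

```text
0 [0.603  0.0385 0.0855]  [[0.14, 0.75, 1.41, -0.36, 1.28, 0.82]]
15 [0.6036 0.0395 0.0936] [0.6 1.  8.2] [[0.06, 0.65, 1.53, -0.17, 1.07, 0.67]]
30 [0.6015 0.0359 0.1014] [-2.  -3.5  7.8] [[-0.05, 0.56, 1.64, 0.1, 0.9, 0.41]]
45 [0.597  0.0281 0.1095] [-4.5 -7.9  8. ] [[-0.18, 0.52, 1.75, 0.46, 0.81, 0.03]]
60 [0.5903 0.0164 0.1225] [ -6.7 -11.6  13.1] [[-0.32, 0.51, 1.83, 0.84, 0.86, -0.38]]
75 [0.5818 0.0018 0.1316] [ -8.4 -14.6   9.1] [[-0.46, 0.56, 1.89, 1.12, 1.02, -0.72]]
90 [ 0.5723 -0.0148  0.136 ] [ -9.6 -16.6   4.3] [[-0.57, 0.66, 1.91, 1.29, 1.23, -0.96]]
```

Request:
send_rows(rows=[{"jaw":40,"x":0,"y":0,"z":15,"wx":0,"wy":0,"wz":0},{"jaw":40,"x":0,"y":0,"z":30,"wx":0,"wy":0,"wz":0},{"jaw":40,"x":0,"y":0,"z":35,"wx":0,"wy":0,"wz":0},{"jaw":40,"x":4,"y":-12,"z":30,"wx":0,"wy":0,"wz":2},{"jaw":40,"x":6,"y":-22,"z":15,"wx":0,"wy":0,"wz":2.5},{"jaw":40,"x":7,"y":-28,"z":0,"wx":0,"wy":0,"wz":2.5},{"jaw":40,"x":7,"y":-28,"z":0,"wx":0,"wy":0,"wz":2.5},{"jaw":40,"x":7,"y":-28,"z":0,"wx":0,"wy":0,"wz":2.5},{"jaw":40,"x":7,"y":-28,"z":0,"wx":0,"wy":0,"wz":2.5},{"jaw":40,"x":7,"y":-28,"z":0,"wx":0,"wy":0,"wz":2.5},{"jaw":40,"x":7,"y":-28,"z":0,"wx":0,"wy":0,"wz":2.5},{"jaw":40,"x":7,"y":-28,"z":0,"wx":0,"wy":0,"wz":2.5},{"jaw":40,"x":7,"y":-28,"z":0,"wx":0,"wy":0,"wz":2.5},{"jaw":40,"x":7,"y":-28,"z":0,"wx":0,"wy":0,"wz":2.5},{"jaw":40,"x":7,"y":-28,"z":0,"wx":0,"wy":0,"wz":2.5},{"jaw":40,"x":7,"y":-28,"z":0,"wx":0,"wy":0,"wz":2.5},{"jaw":40,"x":8,"y":-26,"z":0,"wx":0,"wy":0,"wz":2.5},{"jaw":40,"x":8,"y":-20,"z":0,"wx":0,"wy":0,"wz":2.5},{"jaw":40,"x":7,"y":-12,"z":0,"wx":0,"wy":0,"wz":2.5},{"jaw":40,"x":5,"y":-8,"z":0,"wx":0,"wy":0,"wz":2.5}])

```text
time: 34.23
tool_pos: [0.6034, 0.0368, 0.14]
ee_rot: [[0.454, 0.866, -0.211], [0.784, -0.5, -0.367], [-0.423, 0.001, -0.906]]
contact_force: [0.6, 0.5, -1.6]
opening: 0.0579
```

Request:
send_rows(rows=[{"jaw":40,"x":0,"y":0,"z":0,"wx":0,"wy":0,"wz":0},{"jaw":40,"x":0,"y":0,"z":0,"wx":0,"wy":0,"wz":0},{"jaw":40,"x":0,"y":0,"z":0,"wx":0,"wy":0,"wz":0}])

```text
time: 34.48
tool_pos: [0.6027, 0.039, 0.1394]
ee_rot: [[0.455, 0.865, -0.212], [0.784, -0.502, -0.366], [-0.423, 0.001, -0.906]]
contact_force: [0.2, 0.1, -2.3]
opening: 0.0579
```

```bash
python3 snap.py wrist w19;python3 snap.py scene s19; python3 -c "
from snap import *
p,d,c=load('s19');crop(p,130,120,240,180,3.3,'pics/s19c.png')"
```

```text
34.48 [ 0.1407  0.6873  1.3803 -0.3468  1.3668  0.7876] [0.6027 0.039  0.1394] [[0.455, 0.865, -0.212], [0.784, -0.502, -0.366], [-0.423, 0.001, -0.906]] [ 0.2  0.1 -2.3] 0.05792842861814151
34.53 [ 0.1409  0.6875  1.3803 -0.347   1.3666  0.7874] [0.6028 0.0391 0.1393] [[0.454, 0.865, -0.211], [0.784, -0.501, -0.366], [-0.423, 0.001, -0.906]] [-0.6  0.8 -2. ] 0.05771513458797369
```

View pics/s19c.png

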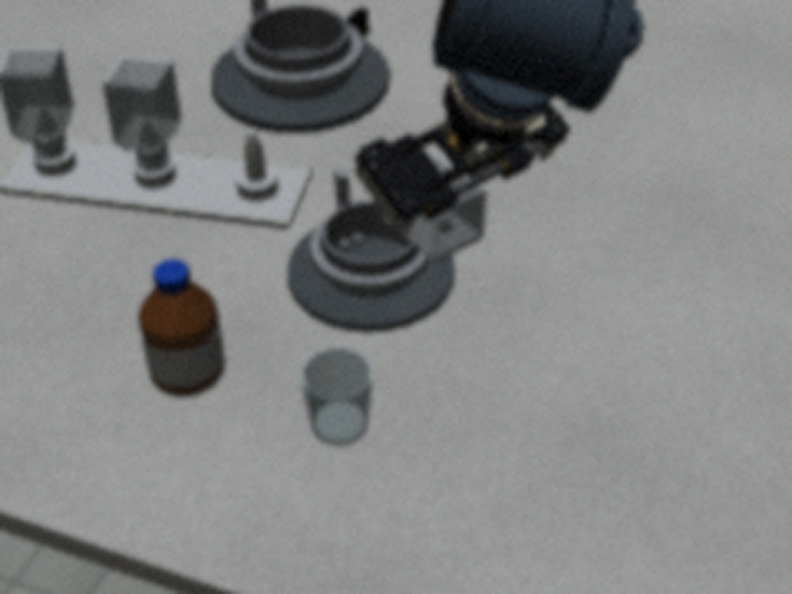

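View pics/w19.png

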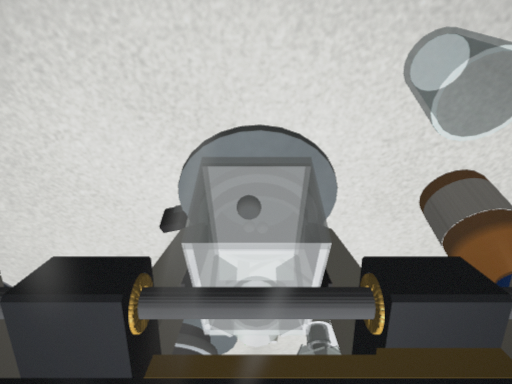

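The ball is still behind the shoulder and the mouth is above the jar. Lowering, then tipping.

Request:
send_rows(rows=[{"jaw":40,"x":0,"y":0,"z":-15,"wx":0,"wy":0,"wz":0},{"jaw":40,"x":0,"y":0,"z":-15,"wx":0,"wy":0,"wz":0},{"jaw":40,"x":0,"y":0,"z":-14,"wx":0,"wy":0,"wz":0},{"jaw":40,"x":0,"y":0,"z":-10,"wx":0,"wy":0,"wz":0},{"jaw":40,"x":0,"y":0,"z":3,"wx":5.2,"wy":-3,"wz":0},{"jaw":40,"x":0,"y":0,"z":3,"wx":5.2,"wy":-3,"wz":0},{"jaw":40,"x":0,"y":0,"z":3.5,"wx":5.2,"wy":-3,"wz":0},{"jaw":40,"x":0,"y":-1,"z":3.5,"wx":5.2,"wy":-3,"wz":0},{"jaw":40,"x":-1,"y":-2,"z":3,"wx":5.2,"wy":-3,"wz":0},{"jaw":40,"x":-1,"y":-1.6,"z":1.6,"wx":2.6,"wy":-1.5,"wz":0},{"jaw":40,"x":-1,"y":-1.6,"z":1.6,"wx":2.6,"wy":-1.5,"wz":0},{"jaw":40,"x":-1,"y":-1.6,"z":1.6,"wx":2.6,"wy":-1.5,"wz":0},{"jaw":40,"x":-1,"y":-1.6,"z":1.6,"wx":2.6,"wy":-1.5,"wz":0},{"jaw":40,"x":-1,"y":-1.6,"z":1.6,"wx":2.6,"wy":-1.5,"wz":0},{"jaw":40,"x":-1.3,"y":-2.3,"z":2.6,"wx":2.6,"wy":-1.5,"wz":0},{"jaw":40,"x":-1.3,"y":-2.3,"z":2.6,"wx":2.6,"wy":-1.5,"wz":0},{"jaw":40,"x":-1.3,"y":-2.3,"z":2.6,"wx":2.6,"wy":-1.5,"wz":0},{"jaw":40,"x":-1.3,"y":-2.3,"z":2.6,"wx":2.6,"wy":-1.5,"wz":0},{"jaw":40,"x":-1.3,"y":-2.3,"z":2.6,"wx":2.6,"wy":-1.5,"wz":0},{"jaw":40,"x":0,"y":0,"z":0,"wx":0,"wy":0,"wz":0}])

```text
time: 36.25
tool_pos: [0.5896, 0.0149, 0.1207]
ee_rot: [[0.413, 0.865, 0.287], [0.707, -0.502, 0.498], [0.574, -0.003, -0.819]]
contact_force: [-0.5, 0.3, -1.9]
opening: 0.0579
```

Request:
send_rows(rows=[{"jaw":40,"x":-3,"y":-4.5,"z":3,"wx":4.33,"wy":-2.5,"wz":0},{"jaw":40,"x":-3,"y":-5,"z":3,"wx":4.33,"wy":-2.5,"wz":0},{"jaw":40,"x":-3,"y":-5,"z":3,"wx":4.33,"wy":-2.5,"wz":0},{"jaw":40,"x":-3,"y":-5,"z":2,"wx":4.33,"wy":-2.5,"wz":0},{"jaw":40,"x":-3,"y":-5.5,"z":1,"wx":4.33,"wy":-2.5,"wz":0},{"jaw":40,"x":-3,"y":-5.5,"z":1,"wx":4.33,"wy":-2.5,"wz":0},{"jaw":40,"x":0,"y":0,"z":0,"wx":0,"wy":0,"wz":0},{"jaw":40,"x":0,"y":0,"z":0,"wx":0,"wy":0,"wz":0},{"jaw":40,"x":0,"y":0,"z":0,"wx":0,"wy":0,"wz":0}])

```text
time: 37.0
tool_pos: [0.5726, -0.0141, 0.1347]
ee_rot: [[0.214, 0.866, 0.451], [0.368, -0.499, 0.784], [0.905, -0.002, -0.426]]
contact_force: [0.0, -0.4, -1.5]
opening: 0.0578
```

```bash
python3 snap.py wrist w20;python3 snap.py scene s20; python3 -c "
from snap import *
p,d,c=load('s20');crop(p,170,120,160,120,5,'pics/s20c.png')"
```

```text
37.0 [-0.5704  0.6615  1.9092  1.2837  1.2296 -0.959 ] [ 0.5726 -0.0141  0.1347] [[0.214, 0.866, 0.451], [0.368, -0.499, 0.784], [0.905, -0.002, -0.426]] [ 0.  -0.4 -1.5] 0.057825447800905885
37.05 [-0.5701  0.6609  1.9092  1.2841  1.23   -0.9597] [ 0.5727 -0.0139  0.1351] [[0.213, 0.867, 0.451], [0.368, -0.499, 0.784], [0.905, -0.001, -0.425]] [-0.5 -0.3 -0.5] 0.057976544573668194
```

View pics/s20c.png

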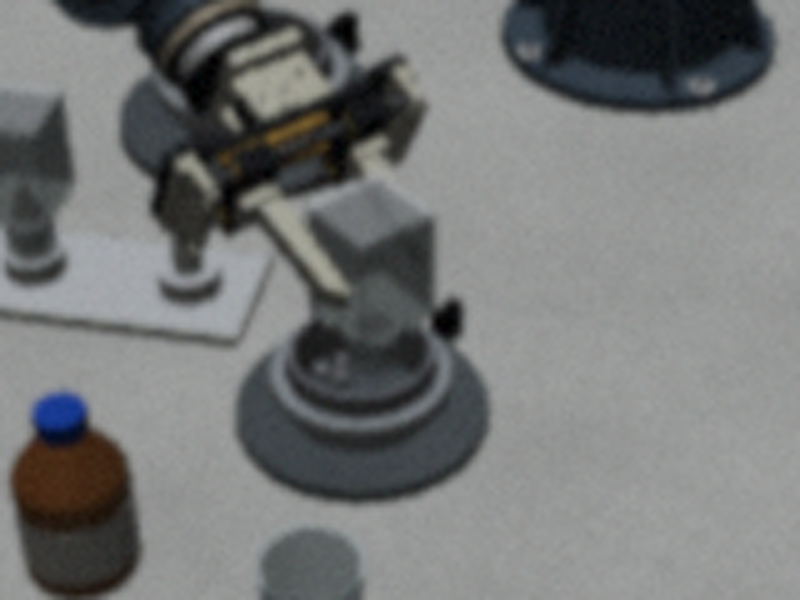

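View pics/w20.png

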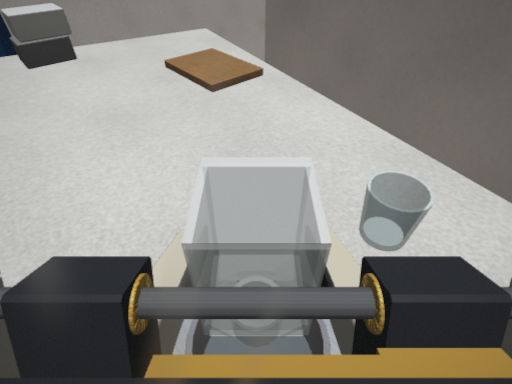

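The jar now shows three glints at crop (320-345,360-372) and the bottle is empty. Lifting off and going to peg 0.

Request:
send_rows(rows=[{"jaw":40,"x":0,"y":0,"z":30,"wx":0,"wy":0,"wz":0},{"jaw":40,"x":0,"y":0,"z":35,"wx":0,"wy":0,"wz":0},{"jaw":40,"x":0,"y":0,"z":35,"wx":0,"wy":0,"wz":0},{"jaw":40,"x":-7,"y":-19,"z":15,"wx":0,"wy":0,"wz":-5},{"jaw":40,"x":-7,"y":-19,"z":0,"wx":0,"wy":0,"wz":-5},{"jaw":40,"x":-7,"y":-19,"z":0,"wx":0,"wy":0,"wz":-5},{"jaw":40,"x":-7,"y":-19,"z":0,"wx":0,"wy":0,"wz":-5},{"jaw":40,"x":-7,"y":-19,"z":0,"wx":0,"wy":0,"wz":-5},{"jaw":40,"x":-7,"y":-19,"z":0,"wx":0,"wy":0,"wz":-5},{"jaw":40,"x":-7,"y":-19,"z":0,"wx":0,"wy":0,"wz":-5},{"jaw":40,"x":-7,"y":-19,"z":0,"wx":0,"wy":0,"wz":-5},{"jaw":40,"x":-8,"y":-19,"z":0,"wx":0,"wy":0,"wz":-5},{"jaw":40,"x":-8,"y":-19,"z":0,"wx":0,"wy":0,"wz":-5},{"jaw":40,"x":0,"y":0,"z":-20,"wx":0,"wy":0,"wz":0},{"jaw":40,"x":0,"y":0,"z":0,"wx":0,"wy":0,"wz":0},{"jaw":40,"x":0,"y":0,"z":0,"wx":0,"wy":0,"wz":0}])

```text
time: 38.43
tool_pos: [0.5006, -0.2038, 0.2301]
ee_rot: [[0.417, 0.175, 0.892], [0.073, -0.985, 0.159], [0.906, -0.002, -0.423]]
contact_force: [0.0, 0.8, -0.6]
opening: 0.0576
```

```bash
python3 snap.py scene s21; python3 -c "
from snap import *
p,d,c=load('s21');crop(p,120,100,160,120,5,'pics/s21c.png')"
```

```text
38.43 [-0.9068  0.2718  2.252   1.6959  0.9386 -0.8818] [ 0.5006 -0.2038  0.2301] [[0.417, 0.175, 0.892], [0.073, -0.985, 0.159], [0.906, -0.002, -0.423]] [ 0.   0.8 -0.6] 0.05763783544088989
```

View pics/s21c.png

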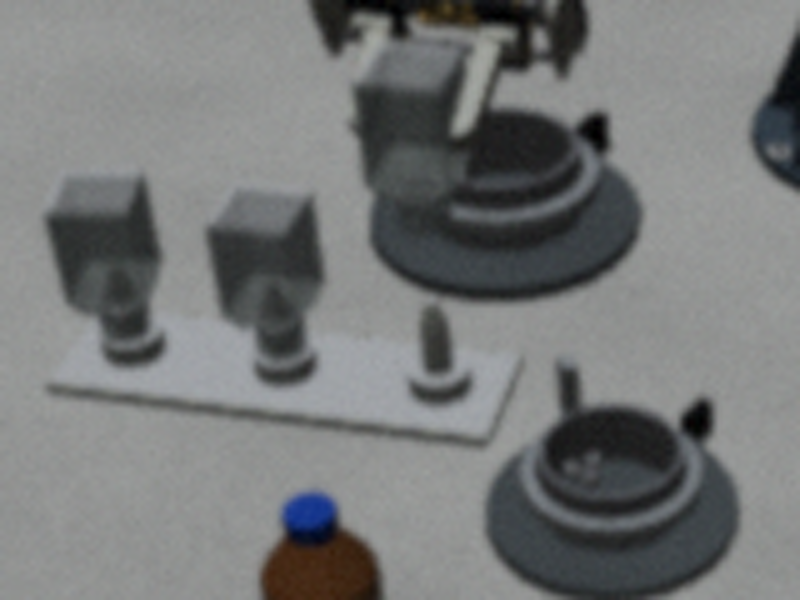

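Three balls are visible in the jar at crop (570,468), (590,478) and (594,458). Lowering onto peg 0.

Request:
send_rows(rows=[{"jaw":40,"x":0,"y":0,"z":-20,"wx":0,"wy":0,"wz":0},{"jaw":40,"x":0,"y":0,"z":-20,"wx":0,"wy":0,"wz":0},{"jaw":40,"x":0,"y":0,"z":-10,"wx":0,"wy":0,"wz":0},{"jaw":40,"x":0,"y":0,"z":-8,"wx":0,"wy":0,"wz":0},{"jaw":40,"x":0,"y":0,"z":-8,"wx":0,"wy":0,"wz":0},{"jaw":40,"x":0,"y":0,"z":-8,"wx":0,"wy":0,"wz":0},{"jaw":40,"x":0,"y":0,"z":-8,"wx":0,"wy":0,"wz":0},{"jaw":40,"x":0,"y":0,"z":0,"wx":0,"wy":0,"wz":0}])

```text
time: 39.15
tool_pos: [0.5009, -0.2041, 0.1477]
ee_rot: [[0.417, 0.175, 0.892], [0.073, -0.985, 0.159], [0.906, -0.001, -0.423]]
contact_force: [-0.4, -0.1, -1.2]
opening: 0.058
```

```bash
python3 snap.py scene s22; python3 -c "
from snap import *
p,d,c=load('s22');crop(p,120,100,160,120,5,'pics/s22c.png')"
```

```text
39.15 [-0.9069  0.4935  2.2772  1.8646  0.9907 -1.1763] [ 0.5009 -0.2041  0.1477] [[0.417, 0.175, 0.892], [0.073, -0.985, 0.159], [0.906, -0.001, -0.423]] [-0.4 -0.1 -1.2] 0.05795643487838049
```

View pics/s22c.png

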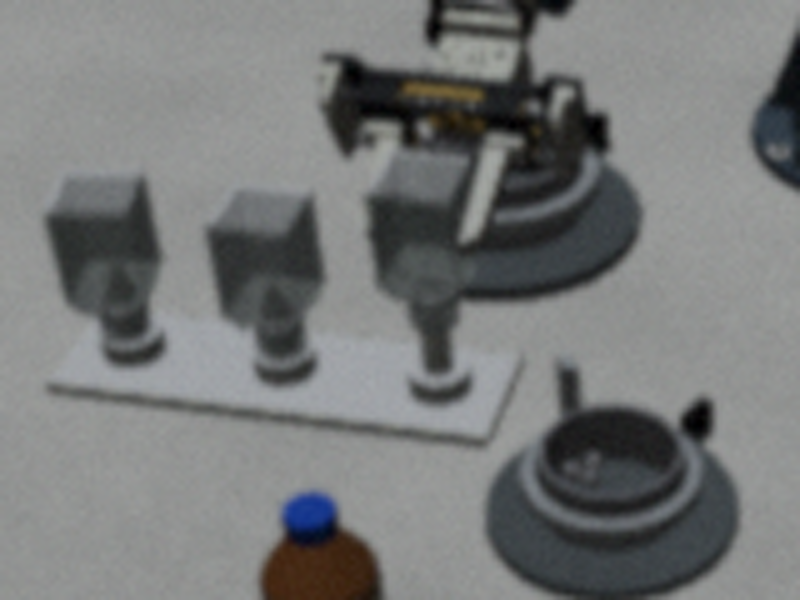

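On the peg. Next: finish down to z of about 0.107, release and retreat.

Request:
send_rows(rows=[{"jaw":40,"x":0,"y":0,"z":-8,"wx":0,"wy":0,"wz":0},{"jaw":40,"x":0,"y":0,"z":-8,"wx":0,"wy":0,"wz":0},{"jaw":40,"x":0,"y":0,"z":-8,"wx":0,"wy":0,"wz":0},{"jaw":40,"x":0,"y":0,"z":-6,"wx":0,"wy":0,"wz":0},{"jaw":40,"x":0,"y":0,"z":-6,"wx":0,"wy":0,"wz":0},{"jaw":40,"x":0,"y":0,"z":0,"wx":0,"wy":0,"wz":0}])

```text
time: 39.7
tool_pos: [0.5005, -0.2044, 0.1113]
ee_rot: [[0.417, 0.174, 0.892], [0.072, -0.985, 0.158], [0.906, -0.002, -0.423]]
contact_force: [-0.3, 0.2, -1.2]
opening: 0.058
```

Request:
send_rows(rows=[{"jaw":40,"x":0,"y":0,"z":-2,"wx":0,"wy":0,"wz":0},{"jaw":40,"x":0,"y":0,"z":-2,"wx":0,"wy":0,"wz":0},{"jaw":40,"x":0,"y":0,"z":0,"wx":0,"wy":0,"wz":0}])

```text
time: 39.95
tool_pos: [0.5005, -0.2046, 0.1079]
ee_rot: [[0.416, 0.173, 0.893], [0.073, -0.985, 0.157], [0.906, -0.001, -0.423]]
contact_force: [-0.1, 0.1, -1.1]
opening: 0.058
```

Request:
send_rows(rows=[{"jaw":40,"x":0,"y":0,"z":-1,"wx":0,"wy":0,"wz":0},{"jaw":60,"x":0,"y":0,"z":0,"wx":0,"wy":0,"wz":0},{"jaw":64,"x":0,"y":0,"z":0,"wx":0,"wy":0,"wz":0},{"jaw":70,"x":0,"y":0,"z":0,"wx":0,"wy":0,"wz":0},{"jaw":76,"x":0,"y":0,"z":0,"wx":0,"wy":0,"wz":0},{"jaw":80,"x":0,"y":0,"z":0,"wx":0,"wy":0,"wz":0},{"jaw":80,"x":0,"y":0,"z":0,"wx":0,"wy":0,"wz":0},{"jaw":80,"x":-9,"y":-1.6,"z":4.2,"wx":0,"wy":0,"wz":0},{"jaw":80,"x":-18,"y":-3,"z":8.5,"wx":0,"wy":0,"wz":0},{"jaw":80,"x":-27,"y":-4.8,"z":12.6,"wx":0,"wy":0,"wz":0},{"jaw":80,"x":-18,"y":-3,"z":12.6,"wx":0,"wy":0,"wz":0},{"jaw":80,"x":-5,"y":0,"z":35,"wx":0,"wy":0,"wz":0},{"jaw":80,"x":0,"y":0,"z":0,"wx":0,"wy":0,"wz":0}])

```text
time: 41.03
tool_pos: [0.4226, -0.2182, 0.1846]
ee_rot: [[0.413, 0.171, 0.894], [0.076, -0.985, 0.153], [0.907, 0.005, -0.42]]
contact_force: [0.1, -1.3, 0.3]
opening: 0.0797
```

```bash
python3 snap.py wrist w23; python3 snap.py scene s23; python3 -c "
from snap import *
p,d,c=load('s23');crop(p,120,100,160,120,5,'pics/s23c.png')"
```

```text
41.03 [-1.1301  0.3483  2.3671  1.625   1.0665 -1.1041] [ 0.4226 -0.2182  0.1846] [[0.413, 0.171, 0.894], [0.076, -0.985, 0.153], [0.907, 0.005, -0.42]] [ 0.1 -1.3  0.3] 0.07974655568961654
41.08 [-1.1287  0.3537  2.3672  1.6284  1.0658 -1.1103] [ 0.423  -0.218   0.1827] [[0.414, 0.172, 0.894], [0.077, -0.985, 0.154], [0.907, 0.005, -0.421]] [ 0.2 -0.5  0.2] 0.07978390720228223
```

View pics/s23c.png

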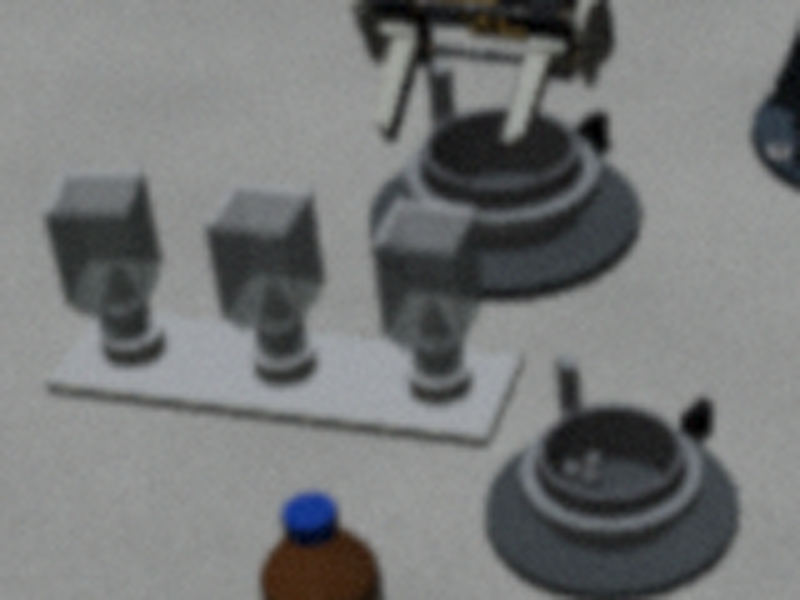

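View pics/w23.png

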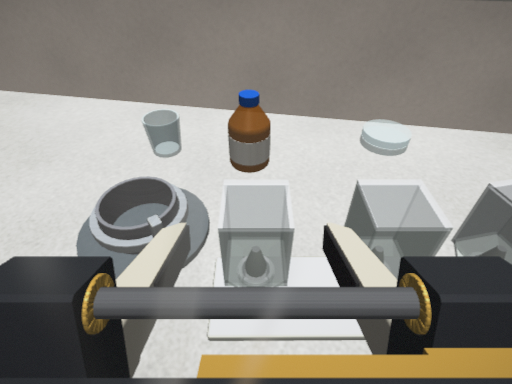

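All three bottles hang on their pegs and the balls are in the jar. Next, the collar: I'll take a look from above it with the tool pointing down.

Request:
send_rows(rows=[{"jaw":80,"x":-2,"y":0,"z":23,"wx":0,"wy":0,"wz":6.3},{"jaw":80,"x":0,"y":0,"z":23,"wx":0,"wy":0,"wz":6.3},{"jaw":80,"x":0,"y":0,"z":23,"wx":0,"wy":0,"wz":6.3},{"jaw":80,"x":0,"y":0,"z":23,"wx":0,"wy":0,"wz":6.3},{"jaw":80,"x":0,"y":0,"z":23,"wx":0,"wy":0,"wz":6.3},{"jaw":80,"x":0,"y":0,"z":23,"wx":0,"wy":0,"wz":6.3},{"jaw":60,"x":7,"y":10.7,"z":0,"wx":-4.4,"wy":3.95,"wz":0},{"jaw":50,"x":7,"y":10.7,"z":0,"wx":-4.4,"wy":3.95,"wz":0},{"jaw":50,"x":7,"y":10.7,"z":0,"wx":-4.4,"wy":3.95,"wz":0},{"jaw":50,"x":7,"y":10.7,"z":0,"wx":-4.4,"wy":3.95,"wz":0},{"jaw":50,"x":7,"y":10.7,"z":0,"wx":-4.4,"wy":3.95,"wz":0},{"jaw":50,"x":7,"y":10.7,"z":0,"wx":-4.4,"wy":3.95,"wz":0},{"jaw":50,"x":7,"y":10.7,"z":0,"wx":-4.4,"wy":3.95,"wz":0},{"jaw":50,"x":7,"y":10.7,"z":0,"wx":-4.4,"wy":3.95,"wz":0},{"jaw":50,"x":7,"y":10.7,"z":0,"wx":-4.4,"wy":3.95,"wz":0},{"jaw":50,"x":7,"y":10.7,"z":0,"wx":-4.4,"wy":3.95,"wz":0},{"jaw":50,"x":7,"y":10.7,"z":0,"wx":-4.4,"wy":3.95,"wz":0},{"jaw":50,"x":0,"y":0,"z":0,"wx":0,"wy":0,"wz":0},{"jaw":50,"x":0,"y":0,"z":0,"wx":0,"wy":0,"wz":0}])

```text
time: 42.72
tool_pos: [0.4989, -0.0976, 0.316]
ee_rot: [[0.667, 0.745, -0.001], [0.745, -0.667, -0.002], [-0.002, 0.001, -1.0]]
contact_force: [-0.3, -0.2, -0.1]
opening: 0.05
```

```bash
python3 snap.py wrist w24;python3 -c "
from snap import *
p,d,c=load('w24');crop(p,160,60,200,150,4,'pics/w24c.png')"
```

```text
42.72 [-0.2837  0.1875  1.6241 -0.0018  1.3301  0.4463] [ 0.4989 -0.0976  0.316 ] [[0.667, 0.745, -0.001], [0.745, -0.667, -0.002], [-0.002, 0.001, -1.0]] [-0.3 -0.2 -0.1] 0.04999025889618944
```

View pics/w24.png

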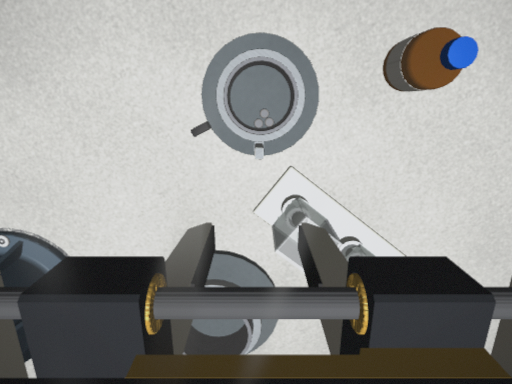

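View pics/w24c.png

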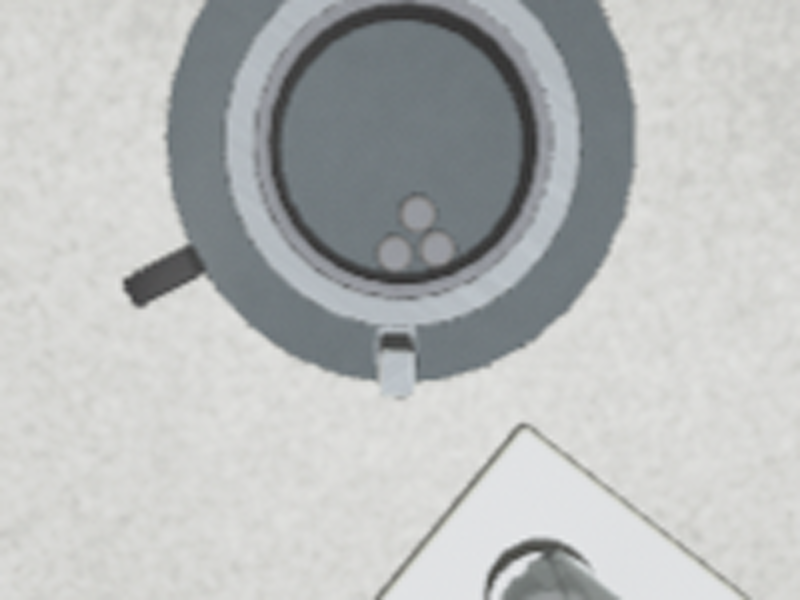

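Three balls are clearly in the jar at crop (418,213), (395,252) and (437,248). The lug is at (397,372) and the mark at (165,277). Measuring.

```bash
python3 - <<'E'
from snap import *
im,d,c=load("w24")
S=lambda q,z:onz(c,160+q[0]/4,60+q[1]/4,z)[:2]
def circ(P):
    P=np.array(P);A=np.c_[2*P,np.ones(len(P))];x=np.linalg.lstsq(A,(P**2).sum(1),rcond=None)[0];return x[:2],np.sqrt(x[2]+x[:2]@x[:2])
U=lambda q,z:onz(c,*q,z)[:2]
g=cv2.cvtColor(im,cv2.COLOR_BGR2GRAY)
dc=circ([S(q,.012) for q in((168,130),(180,210),(215,280),(270,340),(340,375),(440,378),(500,360),(570,300),(615,225),(634,150),(625,80))]);print("disc",dc)
cc=circ([S(q,.044) for q in((226,130),(240,210),(290,280),(350,317),(440,322),(510,285),(560,225),(580,140),(565,70))]);print("collar",cc)
jc=circ([S(q,.060) for q in((255,130),(275,215),(330,275),(400,298),(480,275),(535,215),(552,140))]);print("rim",jc)
C=np.array([.5605,-.0365])
C=(dc[0]+cc[0]+jc[0])/3;print("C",C)
for n,q,z in(("lug",(397,372),.085),("lugouter",(399,397),.085),("luginner",(397,348),.085),("mark",(165,275),.03),("markend",(131,293),.03),("markin",(196,257),.03)):
    P=S(q,z);v=P-C;print(n,P.round(4),np.linalg.norm(v).round(4),np.degrees(np.arctan2(v[1],v[0])).round(2))
E
```

```text
disc (array([ 0.55867999, -0.03916389]), np.float64(0.08606567075533551))
collar (array([ 0.55974556, -0.03858229]), np.float64(0.06105759279840601))
rim (array([ 0.55999465, -0.0385958 ]), np.float64(0.0495445102209115))
C [ 0.5594734  -0.03878066]
lug [ 0.5105 -0.0904] 0.0711 -133.52
lugouter [ 0.5054 -0.0971] 0.0795 -132.83
luginner [ 0.5158 -0.0844] 0.0632 -133.76
mark [ 0.465  -0.0137] 0.0978 165.15
markend [ 0.451 -0.01 ] 0.1123 165.15
markin [ 0.478  -0.0167] 0.0844 164.81
```

Request:
send_rows(rows=[{"jaw":40,"x":5,"y":3,"z":-25,"wx":0,"wy":0,"wz":-1.5},{"jaw":40,"x":6,"y":4,"z":-38,"wx":0,"wy":0,"wz":0},{"jaw":40,"x":0,"y":0,"z":-38,"wx":0,"wy":0,"wz":0},{"jaw":40,"x":0,"y":0,"z":-38,"wx":0,"wy":0,"wz":0},{"jaw":40,"x":0,"y":0,"z":-38,"wx":0,"wy":0,"wz":0},{"jaw":40,"x":0,"y":0,"z":-25,"wx":0,"wy":0,"wz":0},{"jaw":40,"x":0,"y":0,"z":0,"wx":0,"wy":0,"wz":0},{"jaw":40,"x":0,"y":0,"z":0,"wx":0,"wy":0,"wz":0}])

```text
time: 43.43
tool_pos: [0.5085, -0.093, 0.1155]
ee_rot: [[0.691, 0.723, 0.0], [0.723, -0.691, -0.002], [-0.001, 0.002, -1.0]]
contact_force: [-0.3, -0.5, 0.0]
opening: 0.0401
```

```bash
python3 snap.py wrist w25
```

```text
43.43 [-0.2699  0.4275  1.8304 -0.0026  0.8828  0.4939] [ 0.5085 -0.093   0.1155] [[0.691, 0.723, 0.0], [0.723, -0.691, -0.002], [-0.001, 0.002, -1.0]] [-0.3 -0.5  0. ] 0.04013630774929782
```

View pics/w25.png

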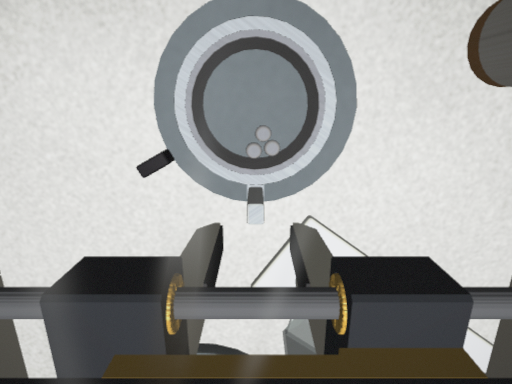

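The lug is centred between the fingers at (256,205). Going down and gripping gently.

Request:
send_rows(rows=[{"jaw":40,"x":2,"y":2.3,"z":-15,"wx":0,"wy":0,"wz":0},{"jaw":40,"x":0,"y":0,"z":-15,"wx":0,"wy":0,"wz":0},{"jaw":40,"x":0,"y":0,"z":-12,"wx":0,"wy":0,"wz":0},{"jaw":40,"x":0,"y":0,"z":-8,"wx":0,"wy":0,"wz":0},{"jaw":40,"x":0,"y":0,"z":0,"wx":0,"wy":0,"wz":0},{"jaw":30,"x":0,"y":0,"z":0,"wx":0,"wy":0,"wz":0},{"jaw":20,"x":0,"y":0,"z":0,"wx":0,"wy":0,"wz":0},{"jaw":14,"x":0,"y":0,"z":0,"wx":0,"wy":0,"wz":0},{"jaw":8,"x":0,"y":0,"z":0,"wx":0,"wy":0,"wz":0},{"jaw":8,"x":0,"y":0,"z":0,"wx":0,"wy":0,"wz":0},{"jaw":8,"x":0,"y":0,"z":0,"wx":0,"wy":0,"wz":0}], force=10)

```text
time: 44.4
tool_pos: [0.5117, -0.09, 0.0664]
ee_rot: [[0.689, 0.725, 0.003], [0.725, -0.689, -0.004], [-0.001, 0.005, -1.0]]
contact_force: [-1.5, 0.6, 4.8]
opening: 0.0123
```

```bash
python3 snap.py wrist w26; python3 - <<'E'
import numpy as np
C=np.array([.5595,-.0388]);from cell import observe
p=np.array(observe()["tool_pos"])[:2];v=p-C;r=np.linalg.norm(v);a0=np.arctan2(v[1],v[0]);print(r,np.degrees(a0))
pr=p;
for k in range(1,13):
    a=a0-np.radians(61.5)*k/12;q=C+r*np.array([np.cos(a),np.sin(a)]);print(k,((q-pr)*1000).round(1));pr=q
E
```

```text
44.4 [-0.2622  0.5097  1.8529 -0.004   0.775   0.501 ] [ 0.5117 -0.09    0.0664] [[0.689, 0.725, 0.003], [0.725, -0.689, -0.004], [-0.001, 0.005, -1.0]] [-1.5  0.6  4.8] 0.012300638338664153
0.0700629582357283 -133.10155781239834
1 [-4.4  4.5]
2 [-4.   4.9]
3 [-3.5  5.2]
4 [-3.   5.5]
5 [-2.5  5.7]
6 [-2.   5.9]
7 [-1.5  6.1]
8 [-0.9  6.2]
9 [-0.4  6.3]
10 [0.2 6.3]
11 [0.8 6.2]
12 [1.3 6.1]
```

View pics/w26.png

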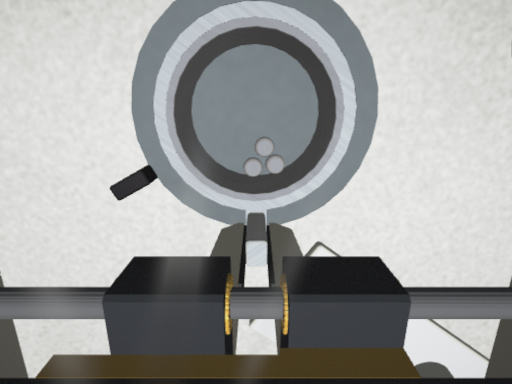

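Request:
send_rows(rows=[{"jaw":8,"x":-4.4,"y":4.5,"z":0,"wx":0,"wy":0,"wz":-5.1},{"jaw":8,"x":-4,"y":4.9,"z":0,"wx":0,"wy":0,"wz":-5.1},{"jaw":8,"x":-3.5,"y":5.2,"z":0,"wx":0,"wy":0,"wz":-5.1},{"jaw":8,"x":-3,"y":5.5,"z":0,"wx":0,"wy":0,"wz":-5.1},{"jaw":8,"x":0,"y":0,"z":0,"wx":0,"wy":0,"wz":0}])

```text
time: 44.87
tool_pos: [0.4963, -0.0693, 0.0664]
ee_rot: [[0.901, 0.434, 0.001], [0.434, -0.901, -0.004], [-0.001, 0.005, -1.0]]
contact_force: [-2.2, 0.7, 6.3]
opening: 0.0121
```

Request:
send_rows(rows=[{"jaw":8,"x":-2.5,"y":5.7,"z":0,"wx":0,"wy":0,"wz":-5.1},{"jaw":8,"x":-2,"y":5.9,"z":0,"wx":0,"wy":0,"wz":-5.1},{"jaw":8,"x":-1.5,"y":6.1,"z":0,"wx":0,"wy":0,"wz":-5.1},{"jaw":8,"x":-0.9,"y":6.2,"z":0,"wx":0,"wy":0,"wz":-5.1},{"jaw":8,"x":-0.4,"y":6.3,"z":0,"wx":0,"wy":0,"wz":-5.1},{"jaw":8,"x":0.2,"y":6.3,"z":0,"wx":0,"wy":0,"wz":-5.1},{"jaw":8,"x":0.8,"y":6.2,"z":0,"wx":0,"wy":0,"wz":-5.1},{"jaw":8,"x":1.3,"y":6.1,"z":0,"wx":0,"wy":0,"wz":-5.2},{"jaw":8,"x":0,"y":0,"z":0,"wx":0,"wy":0,"wz":0},{"jaw":8,"x":0,"y":0,"z":0,"wx":0,"wy":0,"wz":0}])

```text
time: 45.7
tool_pos: [0.4916, -0.0206, 0.0664]
ee_rot: [[0.966, -0.257, -0.002], [-0.257, -0.966, -0.004], [-0.001, 0.004, -1.0]]
contact_force: [-2.8, 1.5, 8.4]
opening: 0.0116
```

```bash
python3 snap.py wrist w27; python3 - <<'E'
import numpy as np
C=np.array([.5595,-.0388]);from cell import observe
p=np.array(observe()["tool_pos"])[:2];v=p-C;print(np.linalg.norm(v),np.degrees(np.arctan2(v[1],v[0])))
E
```

```text
45.7 [-0.1342  0.4735  1.9196 -0.006   0.7498  1.7009] [ 0.4916 -0.0206  0.0664] [[0.966, -0.257, -0.002], [-0.257, -0.966, -0.004], [-0.001, 0.004, -1.0]] [-2.8  1.5  8.4] 0.011619899251383571
0.07031102967314877 165.07355596647147
```

View pics/w27.png

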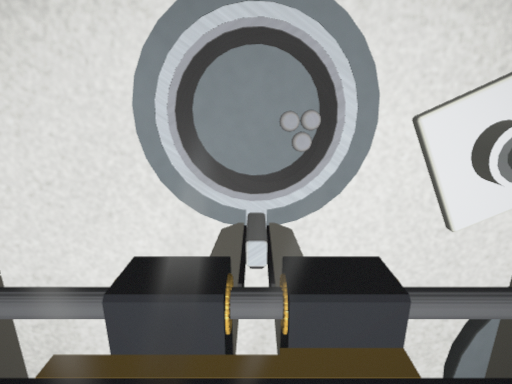

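The lug is at 165.07°, against 165.1° for the mark. Releasing and lifting clear for a check.

Request:
send_rows(rows=[{"jaw":14,"x":0,"y":0,"z":0,"wx":0,"wy":0,"wz":0},{"jaw":20,"x":0,"y":0,"z":0,"wx":0,"wy":0,"wz":0},{"jaw":30,"x":0,"y":0,"z":0,"wx":0,"wy":0,"wz":0},{"jaw":36,"x":0,"y":0,"z":0,"wx":0,"wy":0,"wz":0},{"jaw":36,"x":0,"y":0,"z":0,"wx":0,"wy":0,"wz":0},{"jaw":36,"x":0,"y":0,"z":10,"wx":0,"wy":0,"wz":0},{"jaw":36,"x":0,"y":0,"z":25,"wx":0,"wy":0,"wz":0},{"jaw":36,"x":0,"y":0,"z":38,"wx":0,"wy":0,"wz":0},{"jaw":36,"x":0,"y":0,"z":38,"wx":0,"wy":0,"wz":0},{"jaw":36,"x":-5,"y":0,"z":38,"wx":0,"wy":0,"wz":0},{"jaw":36,"x":-20,"y":0,"z":35,"wx":0,"wy":0,"wz":0},{"jaw":36,"x":-20,"y":0,"z":35,"wx":0,"wy":0,"wz":0},{"jaw":36,"x":-20,"y":-20,"z":30,"wx":0,"wy":0,"wz":0},{"jaw":36,"x":-20,"y":-30,"z":10,"wx":0,"wy":0,"wz":0},{"jaw":36,"x":0,"y":-30,"z":0,"wx":0,"wy":0,"wz":0},{"jaw":36,"x":0,"y":0,"z":0,"wx":0,"wy":0,"wz":0},{"jaw":36,"x":0,"y":0,"z":0,"wx":0,"wy":0,"wz":0}])

```text
time: 47.17
tool_pos: [0.4062, -0.1018, 0.3256]
ee_rot: [[0.966, -0.259, -0.001], [-0.259, -0.966, -0.004], [0.0, 0.004, -1.0]]
contact_force: [0.6, -0.1, -1.1]
opening: 0.0355
```

```bash
python3 snap.py wrist w28; python3 snap.py scene s28; python3 -c "
from snap import *
p,d,c=load('w28');crop(p,100,20,320,240,2.5,'pics/w28c.png')
p,d,c=load('s28');crop(p,110,100,200,150,4,'pics/s28c.png')"
```

```text
47.17 [-3.5380e-01  6.0000e-04  1.8083e+00 -4.5000e-03  1.3322e+00  1.4803e+00] [ 0.4062 -0.1018  0.3256] [[0.966, -0.259, -0.001], [-0.259, -0.966, -0.004], [0.0, 0.004, -1.0]] [ 0.6 -0.1 -1.1] 0.03550670677841125
47.22 [-3.5210e-01  1.2000e-03  1.8086e+00 -4.4000e-03  1.3320e+00  1.4808e+00] [ 0.4063 -0.101   0.3253] [[0.966, -0.258, -0.002], [-0.258, -0.966, -0.004], [-0.001, 0.004, -1.0]] [-0.7  0.5 -0.8] 0.03595901976791125
```

View pics/w28c.png

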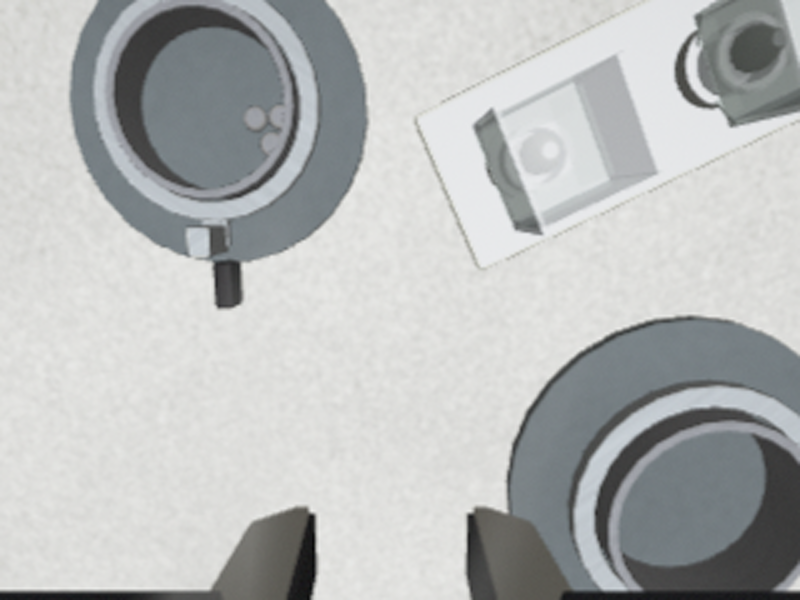

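View pics/s28c.png

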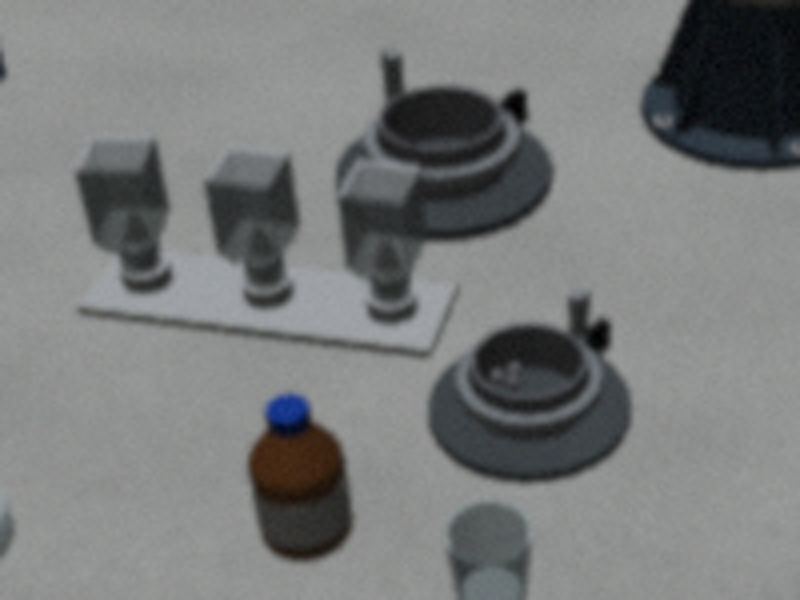

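```bash
python3 - <<'E'
from snap import *
im,d,c=load("w28");S=lambda q,z:onz(c,100+q[0]/2.5,20+q[1]/2.5,z)[:2]
C=np.array([.5595,-.0388])
for n,q,z in(("lug",(200,242),.085),("mark",(228,284),.03)):
    v=S(q,z)-C;print(n,np.linalg.norm(v).round(4),np.degrees(np.arctan2(v[1],v[0])).round(1))
_,_,sc=load("s28");T=lambda q,z:onz(sc,110+q[0]/4,100+q[1]/4,z)
for n,t,f in(("p2",(122,153),(147,282)),("p1",(251,168),(270,298)),("p0",(381,180),(392,312))):
    print(n,"top@.154",T(t,.154).round(3),"flange@.03",T(f,.03).round(3))
E
```

```text
lug 0.073 165.9
mark 0.1002 166.8
p2 top@.154 [ 0.534 -0.435  0.154] flange@.03 [ 0.555 -0.421  0.03 ]
p1 top@.154 [ 0.514 -0.316  0.154] flange@.03 [ 0.535 -0.304  0.03 ]
p0 top@.154 [ 0.489 -0.203  0.154] flange@.03 [ 0.514 -0.191  0.03 ]
```

The lug and mark agree within 1°, and all three bottle tops sit over their pegs at hung height. Handing in.

```bash
python3 -c "
from cell import *
print(sign_off())"
```

```text
the job is handed in; nothing more can be done
None
```

The job is done and handed in at about 47 s of the 208 s allowed; `sign_off()` reported no verdict.

- **Balls:** I poured the two bottles that held balls (two in one, one in the other) with the mouth down at the jar. The third bottle showed no balls in any view, so I hung it without pouring. The last wrist picture shows all three balls in the jar.
- **Bottles:** All three hang upside down, one per peg. The last scene picture shows each neck down at its flange, and the bottle tops sit over their pegs to within about 9 mm at hung height. The scene camera read about 6–8 mm off the wrist camera in x, so I trusted the wrist camera. My flange picks in that last check came out about 25–30 mm off, probably because I picked the flange's front edge, so they confirm nothing.
- **Collar:** I gripped the lug and turned it clockwise about 62°. After release it measured within about 1° of the lock mark, against a tolerance of 5.7°.
- **Other things:** The arm is clear of everything, and nothing else on the bench was touched. I did not re-measure where the amber bottle and beaker stand.

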